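Read a batch of test cassettes and lay them out on the tray

TASK

Slide every test cassette on the blue mat window end first into a bay of the reader, fully home in the bay's corner: against the back stop and flat along the cheek on its left as you look into the reader. With all of them home, press the read button right down and let it go; then draw the cassettes out and lay them flat on the tray, each centred and straight on an outline of its own, either way round. Leave the vials, pen, carton and lid alone.

Things in the scene. Friction and masses are not known exactly. Their poses are not given: they have to be found in the camera images.
- cas0: flat white plastic test cassette, 80 x 26 x 9 mm, 20 to 45 g; origin at the centre of its underside, x along its length to its nose, z up. The nose has a dark oblong window; the tail a round well and grip lines. All are alike; three or four are present, at the start flat on the blue mat before the reader, noses away from the robot, give or take 25 degrees
- nose0 (a point): centre of the nose end face of cas0, at its underside, 40 mm from its origin along its x
- cas1: flat white plastic test cassette, 80 x 26 x 9 mm, 20 to 45 g; origin at the centre of its underside, x along its length to its nose, z up. The nose has a dark oblong window; the tail a round well and grip lines. All are alike; three or four are present, at the start flat on the blue mat before the reader, noses away from the robot, give or take 25 degrees
- nose1 (a point): centre of the nose end face of cas1, at its underside, 40 mm from its origin along its x
- cas2: flat white plastic test cassette, 80 x 26 x 9 mm, 20 to 45 g; origin at the centre of its underside, x along its length to its nose, z up. The nose has a dark oblong window; the tail a round well and grip lines. All are alike; three or four are present, at the start flat on the blue mat before the reader, noses away from the robot, give or take 25 degrees
- nose2 (a point): centre of the nose end face of cas2, at its underside, 40 mm from its origin along its x
- cas3: flat white plastic test cassette, 80 x 26 x 9 mm, 20 to 45 g; origin at the centre of its underside, x along its length to its nose, z up. The nose has a dark oblong window; the tail a round well and grip lines. All are alike; three or four are present, at the start flat on the blue mat before the reader, noses away from the robot, give or take 25 degrees
- nose3 (a point): centre of the nose end face of cas3, at its underside, 40 mm from its origin along its x
- reader: fixed low white reader, 290 wide (y), 46 mm high, housing x 0 to 110 mm. Origin on the table in the plane of the back stops, midway; x points into the reader, away from the robot, z up. Four floorless bays open to -x. Each is a corner: back stop at x = 0 and a cheek on its +y side (6 thick, 14 high, x -40 to 0). Cheek faces, looking to -y, at y 110, 46, -18, -82 mm; bays 64 mm apart
- bay0 (a point): nose point of bay 0, the leftmost (+y): on the table at the reader's x = 0, y = 97 mm, where a nose centre lies when a cassette is home; for the other bays y = 33, -31, -95. A cassette that is home stands out of the bay; its tail half, x -80 to -40, is clear of the cheeks and can be gripped across; 38 mm are free between cassettes that are home
- ledge (a point): middle of the front lower edge of a ledge that overhangs all bays: x -12 to 0 in the reader's frame, 18 to 46 mm above the table. A cassette must be slid in under it, and drawn back at least 12 mm before it is lifted
- start (a joint): travel of the reader's read button, 0 up to 0.006 m fully down, sprung, about 5 N to press fully; it comes back up by itself
- start_top (a point): centre of the top of the read button, a black round button 28 mm across in a grey collar on top of the reader in its right-hand half (-y); it is pressed straight down
- tray: fixed shallow aluminium tray, 204 (its x) x 168 mm, rim 4 mm thick and 10 mm high, floor 4 mm above the table; origin at the centre of its underside, z up. Four oblong outlines, 85 x 31 mm with their length along the tray's x, are drawn on the floor, two by two
- place0 (a point): centre of outline 0 on the tray's floor, axes as the tray's (outlines at x +-46, y +-30 mm in the tray's frame)
- place1 (a point): centre of outline 1 on the tray's floor, axes as the tray's (outlines at x +-46, y +-30 mm in the tray's frame)
- place2 (a point): centre of outline 2 on the tray's floor, axes as the tray's (outlines at x +-46, y +-30 mm in the tray's frame)
- place3 (a point): centre of outline 3 on the tray's floor, axes as the tray's (outlines at x +-46, y +-30 mm in the tray's frame)
- vial_a: bystander: standing strip vial, 28 mm across, 52 mm high; origin under its centre; leave it alone
- vial_b: bystander: standing strip vial, 28 mm across, 52 mm high; origin under its centre; leave it alone
- pen: bystander: blue pen lying on the table, about 140 mm long; origin under its centre; leave it alone
- carton: bystander: paper carton 90 x 55 x 45 mm; origin under its centre; leave it alone
- jar_lid: bystander: white round lid lying flat, 84 mm across, 12 mm high; origin under its centre; leave it alone
There are look-alikes about, which are no part of the job. Leave any turquoise look-alike of the cas0 alone. What is shaped like the cas1 but yellow is not meant.

How it is judged:
By the outcome, as a careful person would: the job done as asked, in the order asked, and still so for the second after the job is handed in, with the robot touching nothing.
Of cas0, cas1, cas2, cas3 only 3 to 4 are there at a start; the rules pass over those that are not, and their reading is None.
At some moment in a run one of cas0, cas1, cas2, cas3 may be knocked a few centimetres aside while the robot is not near it.
Once in a run the grip may slacken for a moment while it holds something.
It also fails if it takes over 210 s, if anything falls off the work surface, if the arm or the gripper's body presses on something with over 40 N, if the wrist force passes 120 N, or if a joint passes its speed limit or range.

ROBOT

A 6-joint arm with a two-finger parallel gripper is mounted at the origin on the work surface. World frame = base frame: x ahead of the robot, y to its left, z up, the work surface at z = 0. Lengths are in m, angles in rad, forces in N, time in s.
With the tool pointing down it reaches from about 0.4 to 0.825 m from the base axis. Payload 7 kg.
Tool frame: the origin (TCP) lies midway between the tips of the shut fingers; the grasp point (between the pads) lies arm.hold_point_z behind it (arm.hold_point_z is the distance from the TCP to the grasp point, in m); z points along the fingers, y is the line along which they close (so a half turn about z gives the same grasp; the last joint's range is limited). The gripper opens to 88 mm and grips with 3 to 60 N. Pads are 19 mm wide; open, the fingers measure 130 mm over their backs; the gripper's body (78 mm by 193 mm) begins 47 mm behind the grasp point.
Start: joints at [-1.042, 0.359, 0.012, 0, -1.224, -0.288], TCP at [0.161, -0.656, 0.227] pointing down, gripper open.
Joint ranges: [-3.07, 3.07], [-1.43, 2.12], [-1.02, 1.25], [-3.03, 1.67], [-3.05, -0], [-3.03, 3.03]. Speed limits (rad/s): [2.39, 2.39, 3.01, 3.14, 3.14, 3.14].

INTERFACE

Orientations are given as [roll, pitch, yaw] about the fixed x, y, z axes, in that order (R = Rz(yaw) Ry(pitch) Rx(roll)).
In Python, from station import arm gives the robot as it stands.
- The arm moves only by the shell command python3 -m crank 'ROWS' [OPENING] [FORCE]. ROWS is JSON, a list that holds one entry, the list of rows, each a list of 4 numbers: the shift along the tool's x, y, z in units of 25 mm (1.0 is 25 mm), then the turn about the tool's z in units of 5 degrees (1.0 is 5 degrees). A call has 1 to 12 rows; each row is the pose to reach, as a shift and turn from the pose commanded when the call began, along the tool's axes at that moment; what a row does not reach only later rows make up. A row lasts 1/8 s, in which the tool goes at most 62.5 mm and 10.7 degrees, less where a joint would pass 70% of its speed; a pose out of reach is approached as far as the arm can. A call with a gripper value outside its range is refused whole. OPENING is the closure, from 0 (fully open) to 1 (shut), set as the call begins (- or left out, the last holds). The fingers move at their own pace and stop on an object; FORCE is the grip in N (left out, the last holds). Time passes only in rows, so rows that repeat a pose let the fingers close. It gives the time, the measured TCP pose, the force, the opening and the grip force at its end, in the units of the state.
- arm.get_state(): the state, without advancing time (a new reading comes with each control period).
- arm.grab_frame(name): name is "scene" or "side" or "wrist"; returns (picture, depth): 384x512x3 uint8, red, green, blue; 384x512 float32, m along the optical axis (not along the pixel's ray), 0 where there is no reading.
- arm.get_calibration(name): a dict with "mtx" (3x3 intrinsics, pixels), "R" (3x3) and "t" (3): a world point X has camera coordinates R X + t; the wrist camera has in their place "mount" (4x4, takes a point from camera to tool coordinates, whose origin is the TCP and whose axes are the flange's). Camera axes: x right, y down, z forward; pixel columns grow to the right and rows downward; lengths in m; the calibration is good to about 2 mm. The wrist camera is an equidistant fisheye: a pixel r from the principal point sees the ray r / f radians off the axis. A picture is of the moment at which its call begins: read the wrist's pose just before it. get_calibration takes no time and is no camera call.
- arm.job_done(): hands the job in; it is judged then, once.
Trained networks look in the newest picture that a camera, given by its name, has taken for a name from the list of things; names that differ only in an ending like _2 or _b are one class to them, and where a whole thing is asked for, a point or a joint stands for the part that bears it (a point fixed in the world has none). Each returns a list of dicts, best first, with "score" (0 to 1); they miss things now and then, are a little off and sometimes report something else, mostly with a low value. They report only what shows in the picture. A call takes as long as a camera call. They do not tell look-alikes from the thing itself.
- arm.recognise(thing, camera): "extent" ([left, top, width, height] in pixels, round what is visible of it).
- arm.trace(thing, camera): "mask" (384x512 bool, what is visible of it) and "extent" ([left, top, width, height] in pixels, round what is visible of it).
The state is a dict: "t": time; "q": joint angles; "qd": joint speeds; "joint_efforts": joint torques, N m; "eef_pos": TCP position; "ee_rot": TCP orientation; "force": force on the tool from outside, world axes, zero at the start; "moment": the same for the moment, N m; "width": finger opening in m; "gripper_force": force on a finger pad.
Only numpy, scipy, OpenCV 4.12 (cv2) and the standard library are available. Lean on these libraries where they do the work, as an engineer would, in place of code of your own. Each camera call takes 0.05 s, during which the arm holds its last target. There are 200 camera calls.

## Working session

There is one attempt and no reset: what is moved stays moved. The work goes in short steps, Python scripts to look and compute and a shell command to move; the robot and the scene stay as the last step left them, time stands still between calls to the robot, and variables do not carry over. Pictures are saved under pics/ and viewed, at most 14 in all, crops included, and the job is handed in when it is done.

```bash
mkdir -p pics; ls; cat > h.py <<'E'
import numpy as np, cv2
from scipy.spatial.transform import Rotation as Ro
from station import arm
def save(n,img): cv2.imwrite(f'pics/{n}.png',cv2.cvtColor(img,cv2.COLOR_RGB2BGR))
def world(cam,depth):
    c=arm.get_calibration(cam);K=np.array(c['mtx']);R=np.array(c['R']);t=np.array(c['t'])
    v,u=np.mgrid[:384,:512]
    P=np.stack([(u-K[0,2])/K[0,0]*depth,(v-K[1,2])/K[1,1]*depth,depth],-1)
    return (P-t)@R
E
python3 - <<'E'
from h import *
im,d=arm.grab_frame('scene'); np.savez('s.npz',im=im,d=d)
im2,d2=arm.grab_frame('side'); np.savez('s2.npz',im=im2,d=d2)
save('scene0',cv2.resize(im,(800,600))); save('side0',cv2.resize(im2,(800,600)))
s=arm.get_state();print(s, arm.hold_point_z)
for n in('scene','side','wrist'):
  c=arm.get_calibration(n);print(n,c, -np.array(c['R']).T@c['t'] if 'R' in c else '')
E
```

```text
pics
{'t': 0.1, 'q': array([-1.04187671e+00,  3.59315683e-01,  1.12030334e-02, -3.04053449e-04,
       -1.22410132e+00, -2.88103987e-01]), 'qd': array([-0.00025119, -0.00055632,  0.00497358,  0.00237769, -0.00054931,
       -0.00126248]), 'joint_efforts': array([-1.82199481e-03, -5.84165061e+01,  2.93750829e+01,  7.01551750e+00,
        1.01748412e-02, -5.50478660e-05]), 'eef_pos': array([ 0.16086777, -0.65512671,  0.22573979]), 'ee_rot': array([ 3.14015221e+00, -1.28770344e-04, -2.90088045e+00]), 'force': array([0.71954353, 0.5278341 , 0.82863371]), 'moment': array([-0.00227944,  0.02442917,  0.01903799]), 'gripper_force': 0.0, 'width': 0.08767642626944505} 0.0188
scene {'mtx': array([[430.60506018,   0.        , 253.51375897],
       [  0.        , 430.60506018, 192.551043  ],
       [  0.        ,   0.        ,   1.        ]]), 'R': array([[-0.79944237,  0.60029349, -0.02322977],
       [ 0.32612822,  0.40119841, -0.85596742],
       [-0.50451193, -0.69187251, -0.51650765]]), 't': array([ 0.44231798, -0.08415434,  1.30779831])} [1.04085268 0.67307168 0.6137294 ]
side {'mtx': array
[... 205 characters left out ...]
     [-0.35148728,  0.52380802, -0.77593933],
       [ 0.40524417, -0.66202426, -0.63047684]]), 't': array([0.41893775, 0.25525839, 1.02441802])} [0.02813876 0.76905455 0.83538091]
wrist {'mtx': array([[297.31863964,   0.        , 252.34053636],
       [  0.        , 297.31863964, 186.55586745],
       [  0.        ,   0.        ,   1.        ]]), 'mount': array([[ 1.57003185e-05, -9.52938967e-01, -3.03162209e-01,
         8.16567681e-02],
       [ 9.99999897e-01, -1.22228372e-04,  4.35992653e-04,
        -5.72528331e-04],
       [-4.52529412e-04, -3.03162185e-01,  9.52938867e-01,
        -1.57864736e-01],
       [ 0.00000000e+00,  0.00000000e+00,  0.00000000e+00,
         1.00000000e+00]])}
```

View pics/scene0.png

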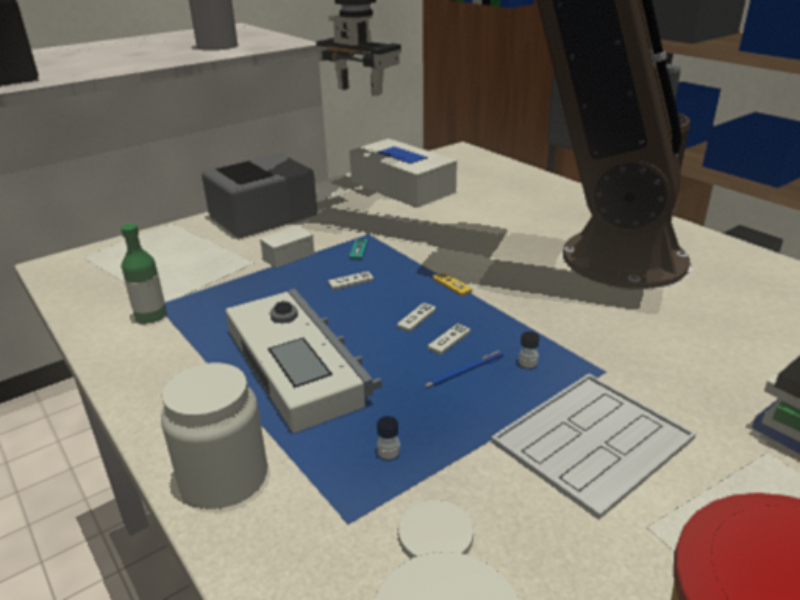

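View pics/side0.png

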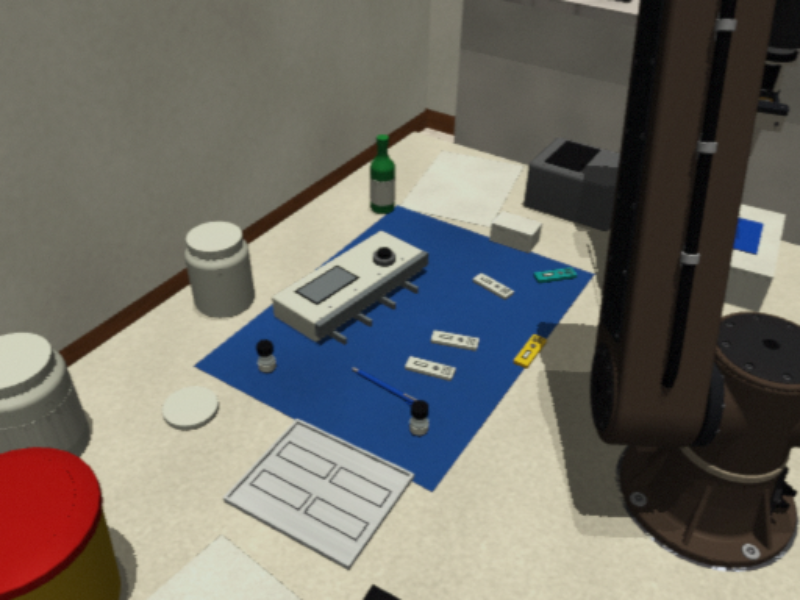

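Scene picture (800 wide): three white cassettes at (350,280), (417,316), (449,338). Also visible are the reader at (300,355), its button at (284,310), the tray at (593,440), the pen at (464,370), vials at (529,350) and (388,438), and turquoise and yellow decoys. The side view agrees.

```bash
cat >> h.py <<'E'
def ortho(cam,im,z,x0=.25,x1=.95,y0=-.45,y1=.45,s=1000):
    "top-down: row=(x1-x)*s, col=(y1-y)*s"
    c=arm.get_calibration(cam);K=np.array(c['mtx']);R=np.array(c['R']);t=np.array(c['t'])
    H,W=int((x1-x0)*s),int((y1-y0)*s); v,u=np.mgrid[:H,:W]
    X=np.stack([x1-v/s,y1-u/s,np.full(v.shape,z)],-1)
    C=X@R.T+t; p=C@K.T
    return cv2.remap(im,(p[...,0]/p[...,2]).astype('f4'),(p[...,1]/p[...,2]).astype('f4'),cv2.INTER_LINEAR)
def rects(o,mask,x1=.95,y1=.45,s=1000,amin=800,amax=80000):
    for c in cv2.findContours(mask.astype('u1'),cv2.RETR_EXTERNAL,cv2.CHAIN_APPROX_NONE)[0]:
        a=cv2.contourArea(c)
        if amin<a<amax:
            (u,v),(w,h),_=r=cv2.minAreaRect(c); b=cv2.boxPoints(r)
            e=max([b[1]-b[0],b[2]-b[1]],key=np.linalg.norm)
            yaw=np.degrees(np.arctan2(-e[0],-e[1])); yaw=(yaw+90)%180-90
            print('x %.4f y %.4f long %.1f short %.1f yaw %.1f area %.0f'%(x1-v/s,y1-u/s,max(w,h),min(w,h),yaw,a))
E
python3 - <<'E'
from h import *
for n,f in(('scene','s.npz'),('side','s2.npz')):
    D=np.load(f);im=D['im'];d=D['d'];P=world(n,d)
    o=ortho(n,im,.009); hsv=cv2.cvtColor(o,cv2.COLOR_RGB2HSV)
    m=(hsv[...,1]<90)&(hsv[...,2]>110)
    m=cv2.morphologyEx(m.astype('u1'),cv2.MORPH_CLOSE,np.ones((9,9)))
    print(n,'cassettes');rects(o,m,amax=4000)
    ok=(d>0)&(P[...,2]>.041)&(P[...,2]<.051)&(P[...,0]>.4)&(P[...,0]<1)&(abs(P[...,1])<.35)
    q=P[ok];M=np.zeros((700,900),'u1')
    r=((.95-q[:,0])*1000).astype(int);c=((.45-q[:,1])*1000).astype(int);g=(r>=0)&(r<700)&(c>=0)&(c<900);M[r[g],c[g]]=1
    M=cv2.morphologyEx(M,cv2.MORPH_CLOSE,np.ones((7,7)));print('reader top');rects(o,M,amin=2000)
    save('o_'+n,o[::1,::1][:600,50:850])
E
```

```text
scene cassettes
x 0.4508 y -0.0800 long 86.2 short 31.6 yaw 17.5 area 2484
x 0.4510 y 0.0038 long 86.2 short 31.4 yaw 12.1 area 2446
x 0.4679 y -0.2550 long 84.8 short 36.4 yaw -12.8 area 2789
reader top
x 0.6769 y -0.0941 long 292.6 short 124.4 yaw 82.3 area 34010
side cassettes
x 0.4463 y 0.0023 long 82.9 short 30.5 yaw 13.1 area 2333
x 0.4467 y -0.0813 long 82.9 short 30.8 yaw 17.9 area 2373
x 0.4627 y -0.2575 long 84.7 short 31.0 yaw -12.0 area 2376
reader top
x 0.6739 y -0.0946 long 292.7 short 126.1 yaw 81.9 area 33407
```

View pics/o_side.png

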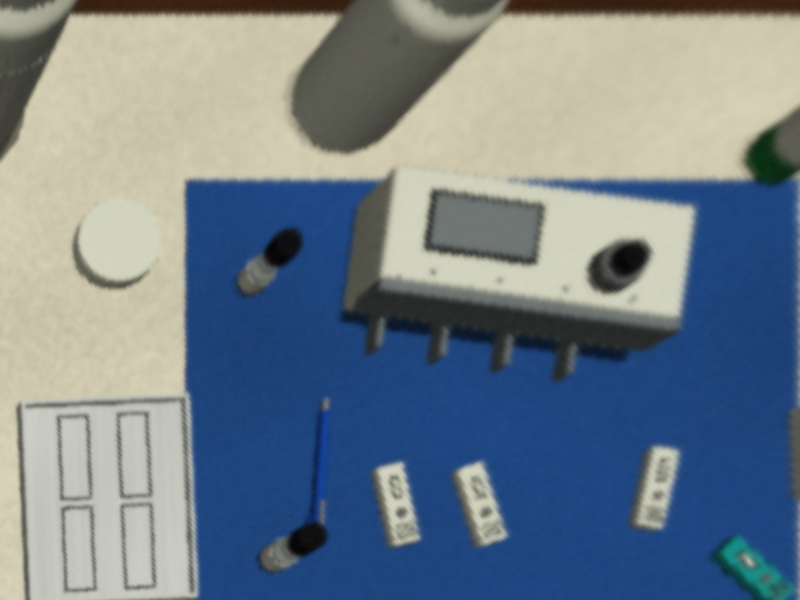

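View pics/o_scene.png

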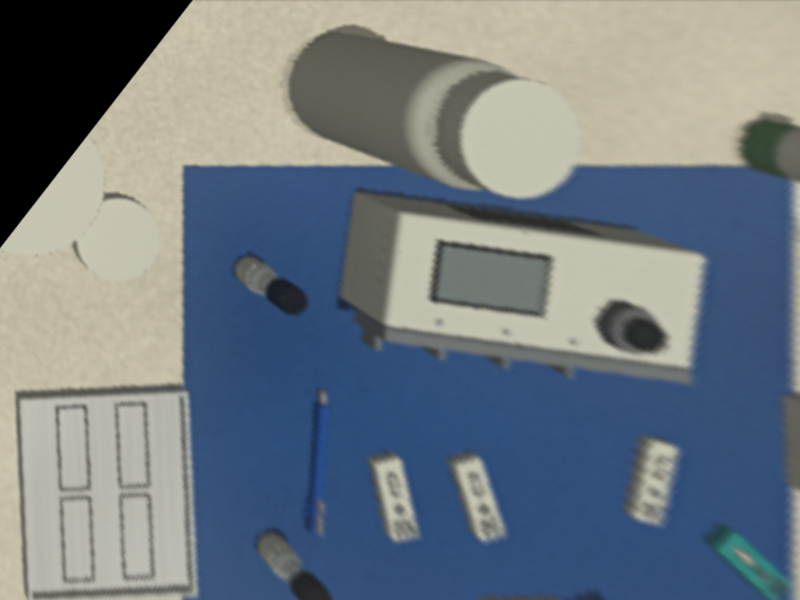

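Both top-down views agree: reader yaw is about -8°, with its origin near (0.627,-0.088). The tray is at upper y 0.22–0.38. Next I'll measure the tray outlines and the button, and plan the first approach to the right-hand cassette.

```bash
cat >> h.py <<'E'
def plan(x,y,z,yaw):
    "shift in tool units from the measured pose; yaw deg, taken mod 180 nearest"
    s=arm.get_state();R=Ro.from_euler('xyz',s['ee_rot']).as_matrix()
    d=R.T@(np.array([x,y,z])-s['eef_pos'])/.025
    cy=np.degrees(np.arctan2(R[1,0],R[0,0])); dy=(yaw-cy+90)%180-90
    print('to',np.round([x,y,z,yaw],4),'rows',np.round(d,2),'turn',round(-dy/5,2),'| now',np.round(s['eef_pos'],4),round(cy,1))
RO=np.array([.627,-.0876]);RY=-8.
def rd(x,y):  # reader frame (m) -> world
    a=np.radians(RY);return RO+np.array([np.cos(a)*x-np.sin(a)*y,np.sin(a)*x+np.cos(a)*y])
E
python3 - <<'E'
from h import *
for n,f in(('scene','s.npz'),('side','s2.npz')):
    D=np.load(f);im=D['im'];d=D['d'];P=world(n,d)
    o=cv2.cvtColor(ortho(n,im,.004,y0=.15,y1=.5,x0=.25,x1=.65),cv2.COLOR_RGB2GRAY)
    m=cv2.adaptiveThreshold(o,1,cv2.ADAPTIVE_THRESH_MEAN_C,cv2.THRESH_BINARY_INV,25,12)
    print(n)
    cs,_=cv2.findContours(m,cv2.RETR_LIST,cv2.CHAIN_APPROX_NONE)
    for c in cs:
        (u,v),(w,h),_=r=cv2.minAreaRect(c)
        if 70<max(w,h)<100 and 22<min(w,h)<42 or max(w,h)>150:
            b=cv2.boxPoints(r);e=max([b[1]-b[0],b[2]-b[1]],key=np.linalg.norm)
            print(' %.4f %.4f  %.1f %.1f yaw %.1f'%(.65-v/1000,.5-u/1000,max(w,h),min(w,h),(np.degrees(np.arctan2(-e[0],-e[1]))+90)%180-90))
    # button: above top
    loc=(P[...,:2]-RO)@np.array([[np.cos(np.radians(RY)),-np.sin(np.radians(RY))],[np.sin(np.radians(RY)),np.cos(np.radians(RY))]])
    ok=(d>0)&(P[...,2]>.050)&(P[...,2]<.09)&(loc[...,0]>-.01)&(loc[...,0]<.11)&(loc[...,1]<0)&(loc[...,1]>-.145)
    dark=ok&(im.max(2)<60)
    for k in(ok,dark): print(' btn',k.sum(),loc[k].mean(0),loc[k].min(0),loc[k].max(0),np.percentile(P[k][:,2],[5,50,95]))
a=np.radians(-12.4);plan(.465-.02*np.cos(a),-.256-.02*np.sin(a),.12,-12.4)
E
```

```text
scene
 0.3524 0.2854  159.5 9.3 yaw -87.1
 0.4057 0.3203  81.5 26.9 yaw 2.2
 0.4087 0.2606  81.2 26.5 yaw 2.6
 0.4061 0.3201  87.3 34.8 yaw 2.7
 0.4090 0.2603  87.3 34.7 yaw 2.3
 0.4975 0.3245  81.4 26.8 yaw 2.3
 0.5008 0.2645  81.0 26.5 yaw 2.7
 0.4980 0.3243  87.0 34.9 yaw 2.8
 0.5009 0.2645  87.2 34.3 yaw 2.6
 0.4565 0.2110  181.3 4.2 yaw 2.6
 0.4620 0.4710  223.1 54.3 yaw -1.1
 0.4946 0.2885  303.5 185.0 yaw 2.6
 btn 179 [ 0.03830017 -0.06295045] [ 0.01490016 -0.0861154 ] [ 0.05729343 -0.04886132] [0.05169413 0.05885515 0.06859574]
 btn 80 [ 0.0385784  -0.06226941] [ 0.02186953 -0.07747808] [ 0.05725962 -0.04886132] [0.05138953 0.0656296  0.06878524]
side
 0.4041 0.3190  80.6 26.9 yaw 2.6
 0.4070 0.2590  80.7 26.6 yaw 2.8
 0.4039 0.3191  87.6 35.1 yaw 2.5
 0.4067 0.2589  87.5 34.8 yaw 2.7
 0.3619 0.4259  258.8 31.8 yaw 33.2
 0.4954 0.3230  80.8 26.4 yaw 1.9
 0.4986 0.2632  81.1 26.5 yaw 1.8
 0.4957 0.3231  86.6 34.6 yaw 2.7
 0.4986 0.2633  86.9 35.1 yaw 2.6
 0.4962 0.2437  250.6 123.1 yaw 42.2
 0.4679 0.2828  337.3 216.5 yaw 9.0
 btn 157 [ 0.03058923 -0.06637292] [-0.00158171 -0.13789974] [ 0.09043906 -0.00024175] [0.05029377 0.05913805 0.06991688]
 btn 78 [ 0.02593875 -0.06556954] [ 0.01015448 -0.08330852] [ 0.03975401 -0.04922736] [0.05195799 0.06418601 0.07016875]
to [  0.4455  -0.2517   0.12   -12.4   ] rows [-14.9   12.95   4.25] turn 5.24 | now [ 0.1609 -0.6551  0.2257] -166.2
```

```bash
python3 -m crank '[[[-2,1.7,0,0.7],[-4,3.4,0,1.4],[-6,5.1,0.5,2.1],[-8,6.8,1,2.8],[-10,8.5,1.5,3.5],[-12,10.2,2.2,4.2],[-13.5,11.7,3.3,5],[-14.9,12.95,4.2,5.24],[-14.9,12.95,4.2,5.24],[-14.9,12.95,4.2,5.24]]]' 0.45
cat >> h.py <<'E'
def wortho(z,cx,cy,im=None,half=.12,s=2000):
    "top-down from the wrist fisheye, centred on cx,cy; row=(cx+half-x)*s col=(cy+half-y)*s"
    st=arm.get_state()
    if im is None: im,_=arm.grab_frame('wrist')
    c=arm.get_calibration('wrist');K=np.array(c['mtx']);M=np.array(c['mount'])
    R=Ro.from_euler('xyz',st['ee_rot']).as_matrix()
    n=int(2*half*s);v,u=np.mgrid[:n,:n]
    X=np.stack([cx+half-v/s,cy+half-u/s,np.full(v.shape,z)],-1)
    C=((X-st['eef_pos'])@R-M[:3,3])@M[:3,:3]
    r=np.hypot(C[...,0],C[...,1])+1e-9;th=np.arctan2(r,C[...,2])
    return cv2.remap(im,(K[0,2]+K[0,0]*th*C[...,0]/r).astype('f4'),(K[1,2]+K[0,0]*th*C[...,1]/r).astype('f4'),cv2.INTER_LINEAR),im
def wcas(cx,cy,name=None,half=.12,z=.009):
    o,im=wortho(z,cx,cy,half=half);hsv=cv2.cvtColor(o,cv2.COLOR_RGB2HSV)
    m=(hsv[...,1]<90)&(hsv[...,2]>100)
    m=cv2.morphologyEx(m.astype('u1'),cv2.MORPH_CLOSE,np.ones((13,13)))
    rects(o,m,cx+half,cy+half,2000,amin=5000,amax=12000)
    if name: save(name,np.hstack([cv2.resize(o,(400,400)),cv2.resize(im,(400,400))]))
E
python3 - <<'E'
from h import *
wcas(.465,-.256,'w1')
E
```

```text
t: 1.35
eef_pos: [0.4455, -0.2518, 0.1212]
ee_rot: [-3.141, -0.001, 2.927]
force: [0.1, -0.5, 0.4]
width: 0.0489
gripper_force: 0.0
x 0.4658 y -0.2576 long 163.1 short 52.3 yaw -12.2 area 7979
```

View pics/w1.png

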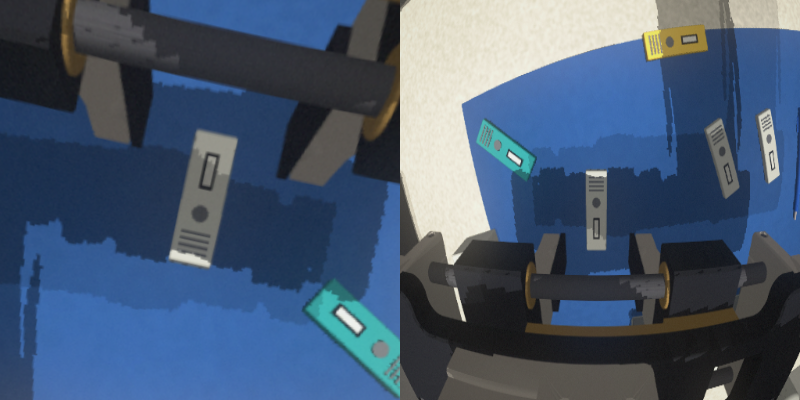

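Wrist view: the cassette lies under the tool at ortho (203,198) of 400, window end away from the robot, measuring 81x26 mm. That matches, so I'll grasp its tail half.

```bash
python3 -m crank '[[[0,0,1.5,0],[-0.04,-0.06,3,0],[-0.04,-0.06,4,0],[-0.04,-0.06,4.73,0],[-0.04,-0.06,4.73,0]]]'
python3 -m crank '[[[0,0,0,0],[0,0,0,0],[0,0,0,0],[0,0,-0.1,0],[0,0,-0.2,0]]]' 1 20
python3 - <<'E'
from h import *
for x in(-.11,-.085,-.061):
  p=rd(x,-.099);plan(*p,.005,RY)
E
```

```text
t: 2.02
eef_pos: [0.4448, -0.2551, 0.0027]
ee_rot: [-3.141, -0.002, 2.923]
force: [-0.6, -0.4, 1.0]
width: 0.048
gripper_force: 0.0
t: 2.65
eef_pos: [0.4462, -0.2539, 0.0086]
ee_rot: [3.142, 0.0, 2.925]
force: [0.4, -0.3, -0.2]
width: 0.0255
gripper_force: 20.0
to [ 5.043e-01 -1.703e-01  5.000e-03 -8.000e+00] rows [-1.55  3.76  0.14] turn -0.88 | now [ 0.4462 -0.2539  0.0086] 167.6
to [ 5.290e-01 -1.738e-01  5.000e-03 -8.000e+00] rows [-2.55  3.84  0.14] turn -0.88 | now [ 0.4462 -0.2539  0.0086] 167.6
to [ 5.528e-01 -1.771e-01  5.000e-03 -8.000e+00] rows [-3.51  3.91  0.14] turn -0.88 | now [ 0.4462 -0.2539  0.0086] 167.6
```

```bash
python3 -m crank '[[[-0.3,0.9,0,-0.2],[-0.8,2,0,-0.5],[-1.3,3.2,0,-0.88],[-1.55,3.76,0.1,-0.88],[-1.55,3.76,0.14,-0.88],[-1.55,3.76,0.14,-0.88],[-1.55,3.76,0.14,-0.88]]]'
python3 - <<'E'
from h import *
plan(*rd(-.11,-.099),.0045,RY)
c=rd(-.04,-.095);wcas(*c,'w2',half=.15)
arm.grab_frame('side')
E
```

```text
t: 3.52
eef_pos: [0.5036, -0.1711, 0.0048]
ee_rot: [-3.142, -0.0, 3.001]
force: [0.2, -1.0, -0.5]
width: 0.0253
gripper_force: 20.0
to [ 5.043e-01 -1.703e-01  4.500e-03 -8.000e+00] rows [-0.02  0.03  0.01] turn -0.01 | now [ 0.5036 -0.1711  0.0048] 171.9
x 0.4534 y -0.0782 long 143.9 short 74.5 yaw 17.7 area 7866
x 0.5132 y -0.2974 long 148.0 short 113.0 yaw 0.0 area 7179
x 0.5211 y -0.1739 long 160.4 short 130.7 yaw -7.1 area 10483
x 0.6696 y -0.0556 long 134.9 short 122.4 yaw 82.3 area 5237
```

View pics/w2.png

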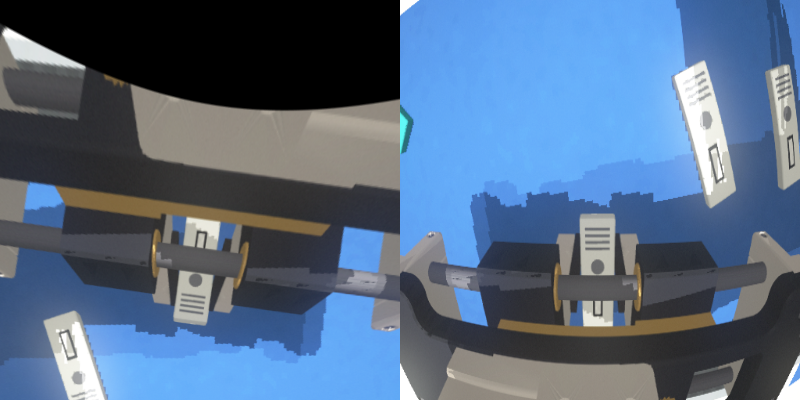

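Picture: the cassette is held straight between the fingers, and the next one is untouched at right. I'll slide it in.

```bash
python3 -m crank '[[[-0.4,0,0,0],[-0.8,0,0,0],[-1.2,0,0,0],[-1.5,0,0,0],[-1.7,0,0.05,0],[-1.8,0,0.05,0]]]'
python3 -m crank '[[[-0.08,0,0,0],[-0.16,0,0,0],[-0.24,0,0,0],[-0.24,0,0,0]]]' 
python3 - <<'E'
from h import *
plan(*rd(-.06,-.095),.0035,RY)
E
```

```text
t: 4.38
eef_pos: [0.5476, -0.1768, 0.0039]
ee_rot: [-3.141, -0.003, 3.002]
force: [-5.6, 0.8, 8.2]
width: 0.0254
gripper_force: 20.0
t: 4.88
eef_pos: [0.5541, -0.1777, 0.0039]
ee_rot: [-3.141, -0.001, 3.002]
force: [-2.9, -0.0, 6.3]
width: 0.0258
gripper_force: 20.0
to [ 5.544e-01 -1.733e-01  3.500e-03 -8.000e+00] rows [0.01 0.18 0.02] turn -0.0 | now [ 0.5541 -0.1777  0.0039] 172.0
```

```bash
python3 -m crank '[[[-0.05,0,-0.03,0],[-0.1,0,-0.03,0],[-0.15,0,-0.03,0],[-0.15,0,-0.03,0]]]'
python3 -m crank '[[[-0.05,0,0,0],[-0.1,0,0,0],[-0.15,0,0,0],[-0.15,0,0,0]]]'
```

```text
t: 5.38
eef_pos: [0.5545, -0.1777, 0.0039]
ee_rot: [-3.141, -0.007, 3.001]
force: [-11.6, 3.7, 11.8]
width: 0.0259
gripper_force: 20.0
t: 5.88
eef_pos: [0.5551, -0.1779, 0.0033]
ee_rot: [-3.141, -0.012, 3.0]
force: [-19.3, 8.1, 16.5]
width: 0.0252
gripper_force: 20.0
```

```bash
python3 -m crank '[[[0.15,0,-0.05,0],[0.15,0.08,-0.05,0],[0.15,0.14,-0.05,0],[0.15,0.14,-0.05,0]]]'
python3 -m crank '[[[0,0.06,0,0],[0,0.1,0,0],[0,0.1,0,0]]]'
python3 -m crank '[[[0,0.06,0,0],[0,0.1,0,0],[0,0.1,0,0]]]'
```

```text
t: 6.38
eef_pos: [0.5552, -0.1759, 0.0043]
ee_rot: [-3.14, -0.007, 3.001]
force: [-7.1, -7.6, 0.3]
width: 0.0255
gripper_force: 20.0
t: 6.75
eef_pos: [0.5549, -0.1751, 0.0044]
ee_rot: [-3.138, -0.008, 3.0]
force: [-7.4, -18.0, -0.1]
width: 0.0258
gripper_force: 20.2
t: 7.12
eef_pos: [0.554, -0.1735, 0.0042]
ee_rot: [-3.137, -0.01, 2.999]
force: [-11.0, -22.9, 1.0]
width: 0.0258
gripper_force: 20.6
```

```bash
python3 -m crank '[[[0,-0.06,0,0],[0.02,-0.1,0,0],[0.02,-0.1,0,0]]]'
python3 -m crank '[[[0,0,0,0],[0,0,0,0],[0,0,0,0],[0,0,-0.5,0],[0,0,-2,0],[0.5,0,-4,0],[0.5,0,-4,0]]]' 0.52
python3 - <<'E'
from h import *
im,d=arm.grab_frame('side');im2,d2=arm.grab_frame('scene')
for n,i in(('side',im),('scene',im2)):
    o=ortho(n,i,.009);hsv=cv2.cvtColor(o,cv2.COLOR_RGB2HSV);m=(hsv[...,1]<90)&(hsv[...,2]>110)
    m=cv2.morphologyEx(m.astype('u1'),cv2.MORPH_CLOSE,np.ones((9,9)));print(n);rects(o,m,amax=4000)
c=rd(-.04,-.095);o,im=wortho(.009,*c,half=.1,s=4000)
save('w3',np.hstack([cv2.resize(o,(400,400)),cv2.resize(im,(400,400))]))
print(rd(-.04,-.095))
E
```

```text
t: 7.5
eef_pos: [0.5541, -0.1743, 0.0042]
ee_rot: [-3.139, -0.008, 3.0]
force: [-8.9, -12.4, 0.9]
width: 0.0258
gripper_force: 20.0
t: 8.38
eef_pos: [0.5489, -0.1703, 0.1108]
ee_rot: [3.141, 0.009, 3.003]
force: [0.2, 0.2, 0.0]
width: 0.0423
gripper_force: 0.0
side
x 0.4475 y -0.0830 long 82.5 short 26.2 yaw 18.4 area 1280
x 0.7875 y -0.4280 long 49.0 short 42.0 yaw 0.0 area 1335
scene
x 0.4436 y -0.4193 long 74.2 short 16.5 yaw 63.4 area 926
x 0.4518 y -0.0820 long 86.6 short 27.2 yaw 17.4 area 1442
[ 0.57416783 -0.17610854]
```

View pics/w3.png

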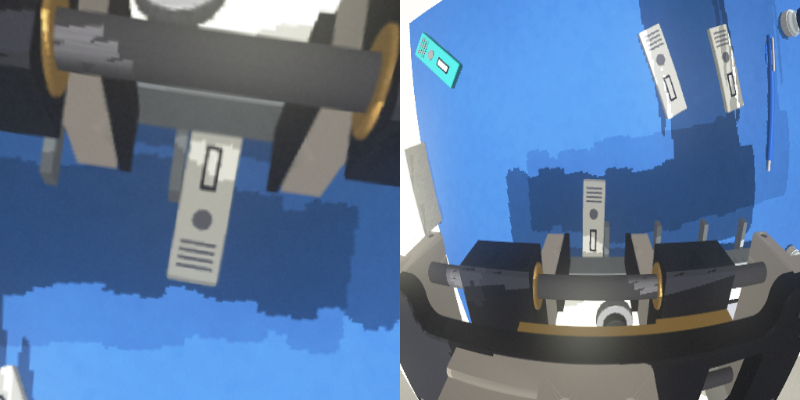

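The cassette sits against its cheek with its nose under the ledge. Next I'll check its angle against the reader numerically and plan the next grasp.

```bash
cat >> h.py <<'E'
def edges(cx,cy,yaw,xa,xb,z=.009,L=None,half=.1,s=4000,hw=.021):
    "cassette side edges near axis through cx,cy; local x from xa to xb: returns lateral offset and yaw of each edge and mean"
    o,im=wortho(z,cx,cy,half=half,s=s);g=cv2.cvtColor(o,cv2.COLOR_RGB2HSV);g=g[...,2].astype(float)-1.2*g[...,1]
    a=np.radians(yaw);xs=np.arange(xa,xb,.0005);ys=np.arange(-hw,hw,.00025)
    X=cx+np.cos(a)*xs[:,None]-np.sin(a)*ys;Y=cy+np.sin(a)*xs[:,None]+np.cos(a)*ys
    S=cv2.remap(g.astype('f4'),((cy+half-Y)*s).astype('f4'),((cx+half-X)*s).astype('f4'),1)
    S=cv2.GaussianBlur(S,(9,9),0);G=np.diff(S,axis=1);m=len(ys)//2
    out=[]
    for e in(ys[:m][G[:,:m].argmax(1)],ys[m:][G[:,m:].argmin(1)]):
        k=np.ones(len(xs),bool)
        for _ in range(4):
            p=np.polyfit(xs[k],e[k],1);r=e-np.polyval(p,xs);k=abs(r)<max(.0006,1.5*np.median(abs(r)))
        out.append((p[1]*1000,yaw+np.degrees(np.arctan(p[0])),k.mean()))
    print('edges(mm at x=0, yaw, used)',np.round(out,2).tolist(),'mid %.2f width %.2f yaw %.2f'%((out[0][0]+out[1][0])/2,out[1][0]-out[0][0],(out[0][1]+out[1][1])/2))
E
python3 - <<'E'
from h import *
c=rd(-.04,-.095);edges(*c,RY,-.038,-.003)
D=np.load('s.npz')
for n,f in(('scene','s.npz'),('side','s2.npz')):
    D=np.load(f)
    # long edges of screen+top: ledge front lower edge via depth of points
    P=world(n,D['d']);q=P[(P[...,2]>.02)&(P[...,2]<.05)&(D['d']>0)]
    a=np.radians(RY);R=np.array([[np.cos(a),-np.sin(a)],[np.sin(a),np.cos(a)]]);l=(q[:,:2]-RO)@R
    k=(abs(l[:,1])<.14)&(l[:,0]>-.06)&(l[:,0]<.13);l=l[k]
    b=np.arange(-.135,.14,.01)
    for nm,fn in(('front',lambda v:np.percentile(v,2)),('back',lambda v:np.percentile(v,98))):
        e=np.array([fn(l[abs(l[:,1]-y)<.006,0]) for y in b]);p=np.polyfit(b,e,1);
        r=abs(e-np.polyval(p,b));p=np.polyfit(b[r<.003],e[r<.003],1);print(n,nm,p[1],'yaw',RY-np.degrees(p[0]))
B=np.array([.4495,-.0825])-.02*np.array([np.cos(np.radians(17.8)),np.sin(np.radians(17.8))])
plan(*B,.1,17.8)
E
```

```text
edges(mm at x=0, yaw, used) [[-16.04, -10.66, 1.0], [10.25, -9.73, 1.0]] mid -2.90 width 26.29 yaw -10.20
scene front -0.008200186314838822 yaw -8.073608960792706
scene back 0.11127450070768066 yaw -7.910153757277898
side front -0.014687414828231488 yaw -8.037099383368977
side back 0.1030090168095406 yaw -7.7726336531667055
to [ 0.4305 -0.0886  0.1    17.8   ] rows [5.03 2.59 0.21] turn -5.16 | now [ 0.546  -0.1702  0.1052] 172.0
```

The cassette is turned about 2° (tail pushed round the cheek's end), and the cheek is about 2.5 mm further -y than I assumed. I'll correct the frame, regrip square with more force, and press in gently.

```bash
sed -i 's/^RO=.*$/RO=np.array([.62665,-.0901]);RY=-8./' h.py; python3 - <<'E'
from h import *
plan(*rd(-.058,-.0955),.0035,RY)
E
```

```text
to [ 5.559e-01 -1.766e-01  3.500e-03 -8.000e+00] rows [-0.43 -0.2   4.07] turn -0.0 | now [ 0.546  -0.1702  0.1052] 172.0
```

```bash
python3 -m crank '[[[-0.43,-0.2,0,0],[-0.43,-0.2,1.5,0],[-0.43,-0.2,3,0],[-0.43,-0.2,3.8,0],[-0.43,-0.2,4.05,0],[-0.43,-0.2,4.05,0],[-0.43,-0.2,4.05,0]]]'
python3 -m crank '[[[0,0,0,0],[0,0,0,0],[0,0,0,0],[0,0,0,0]]]' 1 45
python3 -m crank '[[[-0.08,0.0,0,0],[-0.12,0,0,0],[-0.12,0,0,0]]]'
python3 -m crank '[[[0,0.03,0,0],[0,0.06,0,0],[0,0.06,0,0]]]'
```

```text
t: 9.45
eef_pos: [0.5571, -0.1769, 0.0051]
ee_rot: [3.142, 0.001, 3.002]
force: [-0.6, 0.2, 0.3]
width: 0.0421
gripper_force: 0.0
t: 9.95
eef_pos: [0.5566, -0.1767, 0.0049]
ee_rot: [3.142, 0.001, 3.002]
force: [-1.9, 1.2, 5.8]
width: 0.0246
gripper_force: 45.0
t: 10.32
eef_pos: [0.5569, -0.1769, 0.0048]
ee_rot: [-3.141, -0.004, 3.002]
force: [-8.8, 4.2, 14.6]
width: 0.0253
gripper_force: 45.0
t: 10.7
eef_pos: [0.557, -0.1767, 0.0048]
ee_rot: [-3.14, -0.004, 3.002]
force: [-7.9, -3.0, 12.7]
width: 0.025
gripper_force: 45.0
```

```bash
python3 -m crank '[[[0.06,0.02,0,0],[0.06,0.02,0,0],[0.06,0.02,0,0]]]'
python3 -m crank '[[[0,0,0,0],[0,0,0,0],[0,0,0,0],[0,0,-0.5,0],[0.4,0,-2,0],[0.7,0,-4,0],[0.7,0,-4,0],[0.7,0,-4,0]]]' 0.52
python3 - <<'E'
from h import *
c=rd(-.04,-.095);edges(*c,RY,-.038,-.003)
B=np.array([.4495,-.0825])-.02*np.array([np.cos(np.radians(17.8)),np.sin(np.radians(17.8))])
plan(*B,.11,17.8)
E
```

```text
t: 11.08
eef_pos: [0.5569, -0.176, 0.0049]
ee_rot: [-3.14, -0.002, 3.002]
force: [-4.2, -4.2, 9.3]
width: 0.0249
gripper_force: 45.0
t: 12.08
eef_pos: [0.5408, -0.1724, 0.105]
ee_rot: [3.141, 0.001, 3.002]
force: [-0.3, 0.5, -0.3]
width: 0.0422
gripper_force: 0.0
edges(mm at x=0, yaw, used) [[-13.4, -8.96, 1.0], [12.6, -9.21, 1.0]] mid -0.40 width 26.00 yaw -9.08
to [ 0.4305 -0.0886  0.11   17.8   ] rows [ 4.82  2.71 -0.23] turn -5.16 | now [ 0.5404 -0.1724  0.1041] 172.0
```

```bash
python3 - <<'E'
from h import *
for y in(-.079,-.015,.049,.113):
    c=rd(-.027,y);print(y);edges(*c,RY,-.011,.012,z=.014,hw=.008,half=.04)
c=rd(-.03,-.05);o,im=wortho(.014,*c,half=.1,s=3000);save('w4',o)
c=rd(-.04,-.095);edges(*c,RY,-.038,-.003)
E
```

```text
-0.079
edges(mm at x=0, yaw, used) [[-2.13, -9.83, 0.98], [2.68, -8.77, 1.0]] mid 0.27 width 4.81 yaw -9.30
-0.015
edges(mm at x=0, yaw, used) [[-5.67, 1.1, 0.74], [3.17, -3.29, 0.76]] mid -1.25 width 8.85 yaw -1.10
0.049
edges(mm at x=0, yaw, used) [[-2.93, -1.67, 0.57], [3.33, 0.2, 0.74]] mid 0.20 width 6.26 yaw -0.74
0.113
edges(mm at x=0, yaw, used) [[-3.83, -8.03, 1.0], [1.97, -6.63, 0.98]] mid -0.93 width 5.80 yaw -7.33
edges(mm at x=0, yaw, used) [[-13.3, -8.98, 1.0], [12.83, -8.51, 1.0]] mid -0.24 width 26.13 yaw -8.75
```

View pics/w4.png

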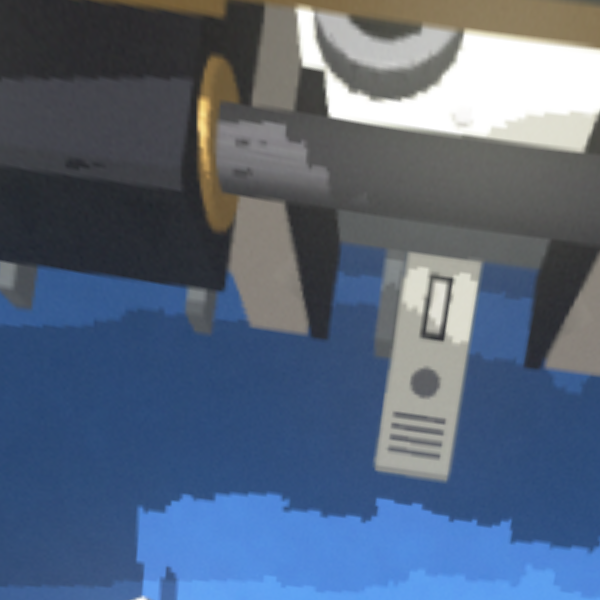

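Cassette and cheek read parallel (-9.0° and -9.3° by the same measure) and flush, so the first is home. On to the next one.

```bash
python3 -m crank '[[[1,0.5,-0.2,-1],[2,1,-0.2,-2],[3,1.6,-0.2,-3],[4,2.2,-0.2,-4.2],[4.8,2.7,-0.2,-5.16],[4.82,2.71,-0.2,-5.16],[4.82,2.71,-0.2,-5.16]]]' 0.45
python3 - <<'E'
from h import *
wcas(.4495,-.0825,half=.1)
edges(.4495,-.0825,17.8,-.035,.02)
edges(.4495,.003,12.5,-.035,.02)
plan(.4305,-.0886,.003,17.8)
E
```

```text
t: 13.3
eef_pos: [0.4315, -0.0887, 0.1094]
ee_rot: [-3.141, 0.0, -2.832]
force: [1.1, 0.0, -0.7]
width: 0.0484
gripper_force: 0.0
x 0.4498 y -0.0821 long 160.2 short 51.3 yaw 17.6 area 7794
edges(mm at x=0, yaw, used) [[-12.78, 18.15, 1.0], [13.19, 17.81, 1.0]] mid 0.20 width 25.98 yaw 17.98
edges(mm at x=0, yaw, used) [[-12.22, 24.15, 0.73], [4.88, -1.36, 0.7]] mid -3.67 width 17.09 yaw 11.39
to [ 4.305e-01 -8.860e-02  3.000e-03  1.780e+01] rows [0.03 0.03 4.25] turn -0.01 | now [ 0.4313 -0.089   0.1092] -162.3
```

```bash
python3 -m crank '[[[0,0,1.5,0],[0.03,0.03,3,0],[0.03,0.03,3.9,0],[0.03,0.03,4.22,0],[0.03,0.03,4.22,0]]]'
python3 -m crank '[[[0,0,0,0],[0,0,0,0],[0,0,0,0],[0,0,0,0],[0,0,-0.1,0],[0,0,-0.2,0],[0,0,-0.2,0]]]' 1 40
python3 - <<'E'
from h import *
plan(*rd(-.11,.029),.004,RY)
E
```

```text
t: 14.08
eef_pos: [0.43, -0.0885, 0.0036]
ee_rot: [-3.142, -0.001, -2.831]
force: [0.2, 0.0, -0.3]
width: 0.0485
gripper_force: 0.0
t: 14.95
eef_pos: [0.43, -0.0882, 0.009]
ee_rot: [-3.142, 0.0, -2.831]
force: [0.2, 0.3, 0.1]
width: 0.0249
gripper_force: 40.0
to [ 5.218e-01 -4.610e-02  4.000e-03 -8.000e+00] rows [-4.01  0.48  0.2 ] turn 5.16 | now [ 0.43   -0.0882  0.009 ] -162.2
```

```bash
python3 -m crank '[[[-0.6,0,0,0.8],[-1.4,0.1,0,1.8],[-2.2,0.25,0,2.8],[-3.1,0.4,0,3.9],[-3.8,0.48,0,5],[-4.01,0.48,0.2,5.16],[-4.01,0.48,0.2,5.16],[-4.01,0.48,0.2,5.16]]]'
python3 -m crank '[[[-0.4,0,0,0],[-0.8,0,0,0],[-1.2,0,0,0],[-1.5,0,0,0],[-1.7,0,0,0],[-1.85,0,0,0],[-1.85,0,0,0]]]'
python3 - <<'E'
from h import *
plan(*rd(-.06,.033),.0035,RY)
E
```

```text
t: 15.95
eef_pos: [0.5221, -0.0461, 0.0039]
ee_rot: [3.141, 0.001, 3.004]
force: [1.7, 0.3, 3.0]
width: 0.0251
gripper_force: 40.0
t: 16.82
eef_pos: [0.5656, -0.0534, 0.0039]
ee_rot: [-3.14, -0.003, 3.002]
force: [-4.6, -0.0, 10.2]
width: 0.0253
gripper_force: 40.0
to [ 5.718e-01 -4.910e-02  3.500e-03 -8.000e+00] rows [-0.22  0.21  0.01] turn 0.0 | now [ 0.5656 -0.0534  0.0039] 172.0
```

```bash
python3 -m crank '[[[-0.1,0,-0.03,0],[-0.2,0,-0.03,0],[-0.25,0,-0.03,0],[-0.25,0,-0.03,0]]]'
python3 -m crank '[[[-0.05,0,0,0],[-0.1,0,0,0],[-0.1,0,0,0]]]'
```

```text
t: 17.32
eef_pos: [0.5711, -0.0536, 0.0039]
ee_rot: [-3.141, -0.005, 3.002]
force: [-6.9, 3.7, 7.1]
width: 0.0252
gripper_force: 40.0
t: 17.7
eef_pos: [0.5712, -0.0537, 0.0039]
ee_rot: [-3.14, -0.008, 3.001]
force: [-15.7, 8.3, 16.0]
width: 0.0249
gripper_force: 40.0
```

Against the back stop. Now I'll ease off and go sideways to the cheek.

```bash
python3 -m crank '[[[0.08,0.05,-0.03,0],[0.08,0.1,-0.03,0],[0.08,0.13,-0.03,0],[0.08,0.13,-0.03,0]]]'
python3 -m crank '[[[0,0.03,0,0],[0,0.05,0,0],[0,0.05,0,0]]]'
python3 -m crank '[[[0,0.03,0,0],[0,0.04,0,0],[0,0.04,0,0]]]'
```

```text
t: 18.2
eef_pos: [0.5714, -0.0513, 0.004]
ee_rot: [-3.14, -0.006, 3.001]
force: [-5.6, -2.5, 0.6]
width: 0.0254
gripper_force: 40.0
t: 18.58
eef_pos: [0.5716, -0.0502, 0.004]
ee_rot: [-3.14, -0.006, 3.001]
force: [-6.1, -1.9, -0.0]
width: 0.0249
gripper_force: 40.0
t: 18.95
eef_pos: [0.5717, -0.0492, 0.004]
ee_rot: [-3.14, -0.006, 3.001]
force: [-5.8, -2.2, 1.1]
width: 0.0253
gripper_force: 40.0
```

```bash
python3 -m crank '[[[0,0.04,0,0],[0,0.04,0,0],[0,0.04,0,0]]]'
python3 -m crank '[[[0,0.04,0,0],[0,0.04,0,0],[0,0.04,0,0]]]'
```

```text
t: 19.32
eef_pos: [0.5717, -0.049, 0.004]
ee_rot: [-3.139, -0.006, 3.001]
force: [-5.2, -7.4, 0.6]
width: 0.0256
gripper_force: 40.0
t: 19.7
eef_pos: [0.5716, -0.0488, 0.004]
ee_rot: [-3.138, -0.007, 3.0]
force: [-3.9, -11.9, 1.5]
width: 0.0248
gripper_force: 40.1
```

```bash
python3 -m crank '[[[0.03,-0.03,0,0],[0.03,-0.03,0,0]]]'
python3 -m crank '[[[0,0,0,0],[0,0,0,0],[0,0,0,0],[0,0,-0.5,0],[0.4,0,-2,0],[0.7,0,-4,0],[0.7,0,-4,0],[0.7,0,-4,0]]]' 0.52
python3 - <<'E'
from h import *
c=rd(-.04,.033);edges(*c,RY,-.038,-.003)
c=rd(-.027,.049);edges(*c,RY,-.011,.012,z=.014,hw=.008,half=.04)
for n in('side','scene'):
    i,_=arm.grab_frame(n);o=ortho(n,i,.009);hsv=cv2.cvtColor(o,cv2.COLOR_RGB2HSV);m=(hsv[...,1]<90)&(hsv[...,2]>90)
    m=cv2.morphologyEx(m.astype('u1'),cv2.MORPH_CLOSE,np.ones((9,9)));print(n);rects(o,m,amax=4000)
    if n=='side':save('o5',o[100:600,50:850])
plan(.449-.02*.976,.003-.02*.216,.11,12.5)
E
```

```text
t: 19.95
eef_pos: [0.5716, -0.0489, 0.0041]
ee_rot: [-3.139, -0.005, 3.001]
force: [-2.4, -9.7, -1.1]
width: 0.025
gripper_force: 40.0
t: 20.95
eef_pos: [0.5572, -0.0441, 0.1061]
ee_rot: [3.141, 0.001, 3.002]
force: [-0.5, 0.3, 0.3]
width: 0.0423
gripper_force: 0.0
edges(mm at x=0, yaw, used) [[-13.18, -7.92, 1.0], [12.87, -8.14, 1.0]] mid -0.16 width 26.05 yaw -8.03
edges(mm at x=0, yaw, used) [[-0.86, -15.37, 0.65], [2.59, -7.17, 1.0]] mid 0.87 width 3.45 yaw -11.27
side
x 0.4462 y 0.0036 long 82.5 short 33.2 yaw 13.4 area 2270
x 0.5655 y -0.1760 long 79.0 short 34.8 yaw -10.0 area 2226
scene
x 0.3937 y 0.1228 long 53.0 short 28.3 yaw 45.0 area 1117
x 0.4536 y 0.0052 long 92.4 short 34.4 yaw 15.3 area 2668
x 0.6756 y 0.1458 long 41.5 short 30.3 yaw 54.5 area 908
to [ 4.295e-01 -1.300e-03  1.100e-01  1.250e+01] rows [ 5.27  1.   -0.22] turn -4.1 | now [ 0.5565 -0.0445  0.1043] 172.0
```

View pics/o5.png

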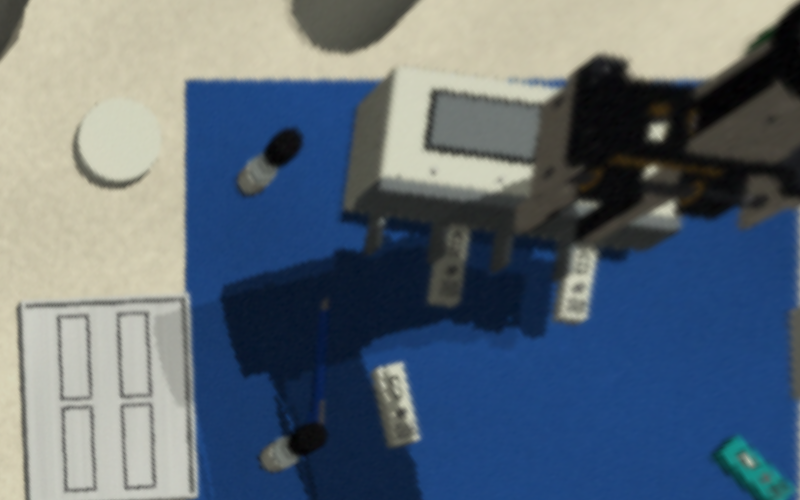

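Side top-down view: two cassettes stand in bays 1 and 3, and the third waits at (396,404). Going to it.

```bash
python3 -m crank '[[[1,0.2,-0.2,-0.8],[2.2,0.4,-0.2,-1.6],[3.4,0.6,-0.2,-2.5],[4.5,0.8,-0.2,-3.4],[5.2,1,-0.2,-4.1],[5.27,1,-0.2,-4.1],[5.27,1,-0.2,-4.1]]]' 0.45
python3 - <<'E'
from h import *
wcas(.449,.003,half=.1)
edges(.449,.003,12.5,-.035,.02)
plan(.4295,-.0013,.003,12.5)
E
```

```text
t: 22.02
eef_pos: [0.4307, -0.001, 0.1104]
ee_rot: [-3.141, 0.0, -2.924]
force: [-0.5, -0.1, 0.2]
width: 0.0484
gripper_force: 0.0
x 0.4496 y 0.0015 long 160.0 short 51.7 yaw 13.2 area 7708
edges(mm at x=0, yaw, used) [[-14.53, 13.05, 1.0], [11.62, 13.06, 1.0]] mid -1.45 width 26.15 yaw 13.05
to [ 4.295e-01 -1.300e-03  3.000e-03  1.250e+01] rows [0.05 0.01 4.29] turn -0.01 | now [ 0.4308 -0.0012  0.1103] -167.5
```

```bash
python3 -m crank '[[[0,0,1.5,0],[0.04,-0.06,3,-0.1],[0.04,-0.06,3.9,-0.1],[0.04,-0.06,4.27,-0.1],[0.04,-0.06,4.27,-0.1]]]'
python3 -m crank '[[[0,0,0,0],[0,0,0,0],[0,0,0,0],[0,0,0,0],[0,0,-0.1,0],[0,0,-0.2,0],[0,0,-0.2,0]]]' 1 40
python3 - <<'E'
from h import *
plan(*rd(-.11,.093),.004,RY)
E
```

```text
t: 22.75
eef_pos: [0.4295, -0.0031, 0.0032]
ee_rot: [-3.141, -0.001, -2.915]
force: [0.0, -0.7, -0.2]
width: 0.0482
gripper_force: 0.0
t: 23.62
eef_pos: [0.4295, -0.0028, 0.0087]
ee_rot: [3.142, 0.0, -2.915]
force: [-0.6, -0.7, -0.8]
width: 0.0249
gripper_force: 40.0
to [ 5.307e-01  1.730e-02  4.000e-03 -8.000e+00] rows [-4.12 -0.13  0.19] turn 4.2 | now [ 0.4295 -0.0028  0.0087] -167.0
```

```bash
python3 -m crank '[[[-0.6,0,0,0.7],[-1.4,0,0,1.5],[-2.2,-0.05,0,2.4],[-3.1,-0.1,0,3.3],[-3.8,-0.13,0,4.1],[-4.12,-0.13,0.2,4.2],[-4.12,-0.13,0.2,4.2],[-4.12,-0.13,0.2,4.2]]]'
python3 -m crank '[[[-0.4,0,0,0],[-0.8,0,0,0],[-1.2,0,0,0],[-1.5,0,0,0],[-1.7,0,0,0],[-1.85,0,0,0],[-1.85,0,0,0]]]'
python3 -m crank '[[[-0.1,0,0,0],[-0.2,0,0,0],[-0.25,0,0,0],[-0.25,0,0,0]]]'
python3 - <<'E'
from h import *
plan(*rd(-.06,.097),.004,RY)
E
```

```text
t: 24.62
eef_pos: [0.5304, 0.0171, 0.0034]
ee_rot: [3.142, 0.0, 3.003]
force: [0.5, 0.1, 0.6]
width: 0.0252
gripper_force: 40.0
t: 25.5
eef_pos: [0.5767, 0.0107, 0.0035]
ee_rot: [3.141, 0.0, 3.002]
force: [0.9, 0.7, 0.5]
width: 0.0253
gripper_force: 40.0
t: 26.0
eef_pos: [0.5804, 0.0099, 0.0034]
ee_rot: [-3.141, -0.003, 3.002]
force: [-7.7, 4.1, 7.2]
width: 0.0253
gripper_force: 40.0
to [ 5.807e-01  1.430e-02  4.000e-03 -8.000e+00] rows [ 0.01  0.18 -0.02] turn -0.0 | now [0.5804 0.0099 0.0034] 172.0
```

```bash
python3 -m crank '[[[-0.06,0,0,0],[-0.12,0,0,0],[-0.12,0,0,0]]]'
python3 -m crank '[[[0.08,0.05,-0.02,0],[0.08,0.1,-0.02,0],[0.08,0.15,-0.02,0],[0.08,0.18,-0.02,0],[0.08,0.18,-0.02,0]]]'
python3 -m crank '[[[0,0.04,0,0],[0,0.04,0,0],[0,0.04,0,0]]]'
python3 -m crank '[[[0,0.04,0,0],[0,0.04,0,0],[0,0.04,0,0]]]'
```

```text
t: 26.38
eef_pos: [0.5805, 0.0098, 0.0033]
ee_rot: [-3.14, -0.008, 3.001]
force: [-18.8, 9.9, 16.8]
width: 0.0249
gripper_force: 40.0
t: 27.0
eef_pos: [0.5806, 0.0123, 0.0034]
ee_rot: [-3.139, -0.006, 3.001]
force: [-7.6, -5.0, 5.6]
width: 0.0248
gripper_force: 40.0
t: 27.38
eef_pos: [0.5808, 0.0132, 0.0034]
ee_rot: [-3.139, -0.006, 3.0]
force: [-7.3, -4.7, 5.6]
width: 0.0252
gripper_force: 40.0
t: 27.75
eef_pos: [0.5809, 0.0142, 0.0034]
ee_rot: [-3.138, -0.006, 3.0]
force: [-7.2, -4.5, 5.6]
width: 0.0255
gripper_force: 40.0
```

```bash
python3 -m crank '[[[0,0.04,0,0],[0,0.04,0,0],[0,0.04,0,0]]]'
python3 -m crank '[[[0,0.04,0,0],[0,0.04,0,0],[0,0.04,0,0]]]'
```

```text
t: 28.12
eef_pos: [0.5809, 0.0146, 0.0034]
ee_rot: [-3.138, -0.006, 3.0]
force: [-7.0, -9.2, 5.7]
width: 0.0251
gripper_force: 40.1
t: 28.5
eef_pos: [0.5809, 0.0147, 0.0034]
ee_rot: [-3.137, -0.007, 3.0]
force: [-6.0, -13.2, 4.9]
width: 0.0252
gripper_force: 40.1
```

Contact with the cheek. I'll release, back off and check all three.

```bash
python3 -m crank '[[[0.03,-0.03,0,0],[0.03,-0.03,0,0]]]'
python3 -m crank '[[[0,0,0,0],[0,0,0,0],[0,0,0,0],[0,0,-0.5,0],[0.4,0,-2,0],[0.7,0,-4,0],[0.7,0,-4.5,0],[0.7,0,-4.5,0]]]' 0.52
python3 - <<'E'
from h import *
for y in(.097,.033,-.095):
    c=rd(-.04,y);print(y);edges(*c,RY,-.038,-.003)
c=rd(-.06,.033);o,im=wortho(.009,*c,half=.15);
save('w6',cv2.resize(o,(600,600)))
i,_=arm.grab_frame('scene');np.save('sc6.npy',i)
E
```

```text
t: 28.75
eef_pos: [0.5808, 0.0146, 0.0034]
ee_rot: [-3.138, -0.005, 3.0]
force: [-3.3, -11.3, 3.9]
width: 0.0253
gripper_force: 40.1
t: 29.75
eef_pos: [0.5673, 0.0203, 0.1182]
ee_rot: [3.14, 0.003, 3.002]
force: [0.4, -0.7, -0.4]
width: 0.0422
gripper_force: 0.0
0.097
edges(mm at x=0, yaw, used) [[-13.36, -8.57, 1.0], [13.0, -7.67, 1.0]] mid -0.18 width 26.37 yaw -8.12
0.033
edges(mm at x=0, yaw, used) [[-12.84, -8.18, 1.0], [14.28, -8.48, 1.0]] mid 0.72 width 27.12 yaw -8.33
-0.095
edges(mm at x=0, yaw, used) [[-12.61, -9.04, 1.0], [17.75, -8.91, 0.69]] mid 2.57 width 30.36 yaw -8.98
```

View pics/w6.png

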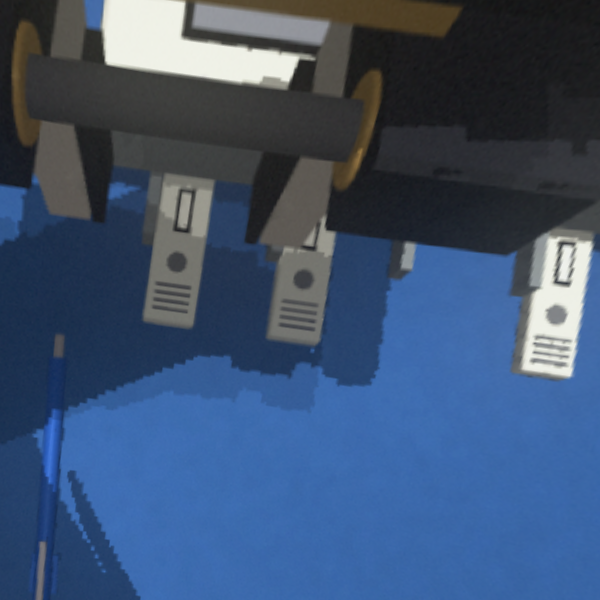

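All three look seated, with tails in line. Bay 3 reads about 0.8° more turned than the others, so I'll reseat it the same way as them.

```bash
python3 - <<'E'
from h import *
plan(*rd(-.06,-.0952),.0042,RY)
E
```

```text
to [ 5.54e-01 -1.76e-01  4.20e-03 -8.00e+00] rows [-0.63 -7.81  4.45] turn -0.0 | now [0.5658 0.0197 0.1152] 172.0
```

```bash
python3 -m crank '[[[-0.1,-2,0,0],[-0.3,-4,0,0],[-0.5,-6,0,0],[-0.63,-7.81,0,0],[-0.63,-7.81,1,0],[-0.63,-7.81,2.5,0],[-0.63,-7.81,3.7,0],[-0.63,-7.81,4.4,0],[-0.63,-7.81,4.4,0],[-0.63,-7.81,4.4,0]]]'
python3 -m crank '[[[0,0,0,0],[0,0,0,0],[0,0,0,0],[0,0,0,0]]]' 1 40
python3 -m crank '[[[-0.12,0,0,0],[-0.2,0,0,0],[-0.2,0,0,0]]]'
python3 -m crank '[[[0.08,0.04,0,0],[0.08,0.06,0,0],[0.08,0.06,0,0]]]'
```

```text
t: 31.25
eef_pos: [0.5552, -0.1757, 0.0067]
ee_rot: [-3.141, -0.0, 3.002]
force: [-0.5, 0.1, -0.1]
width: 0.0421
gripper_force: 0.0
t: 31.75
eef_pos: [0.5553, -0.1758, 0.0072]
ee_rot: [-3.142, 0.001, 3.002]
force: [-1.1, 0.1, 5.5]
width: 0.0242
gripper_force: 40.0
t: 32.12
eef_pos: [0.5556, -0.1759, 0.007]
ee_rot: [-3.141, -0.007, 3.001]
force: [-14.3, 5.2, 20.2]
width: 0.0242
gripper_force: 40.0
t: 32.5
eef_pos: [0.5555, -0.1757, 0.0071]
ee_rot: [-3.14, -0.004, 3.002]
force: [-7.8, -5.2, 13.1]
width: 0.024
gripper_force: 40.0
```

```bash
python3 -m crank '[[[0.03,0.05,0,0],[0.03,0.05,0,0],[0.03,0.05,0,0]]]'
python3 -m crank '[[[0,-0.03,0,0],[0,-0.03,0,0]]]'
python3 -m crank '[[[0,0,0,0],[0,0,0,0],[0,0,0,0],[0,0,-0.5,0],[0.4,0,-2,0],[0.7,0,-4,0],[0.7,0,-4,0],[0.7,0,-4,0]]]' 0.52
python3 - <<'E'
from h import *
c=rd(-.04,-.095);edges(*c,RY,-.038,-.003)
c=rd(-.027,-.079);edges(*c,RY,-.011,.012,z=.014,hw=.008,half=.04)
for x,y in((.032,-.0625),):plan(*rd(x,y),.09,RY)
E
```

```text
t: 32.88
eef_pos: [0.5555, -0.1752, 0.0072]
ee_rot: [-3.139, -0.003, 3.001]
force: [-7.1, -10.8, 10.0]
width: 0.0238
gripper_force: 40.1
t: 33.12
eef_pos: [0.5554, -0.1753, 0.0071]
ee_rot: [-3.14, -0.003, 3.001]
force: [-6.2, -6.7, 10.9]
width: 0.0242
gripper_force: 40.1
t: 34.12
eef_pos: [0.5402, -0.1713, 0.1072]
ee_rot: [3.141, 0.001, 3.002]
force: [0.1, -0.2, -0.5]
width: 0.0421
gripper_force: 0.0
edges(mm at x=0, yaw, used) [[-13.33, -9.31, 1.0], [12.55, -9.46, 1.0]] mid -0.39 width 25.88 yaw -9.38
edges(mm at x=0, yaw, used) [[-1.84, -14.47, 0.54], [2.72, -9.25, 1.0]] mid 0.44 width 4.56 yaw -11.86
to [ 0.6496 -0.1564  0.09   -8.    ] rows [-4.28  1.21  0.63] turn -0.0 | now [ 0.5395 -0.1715  0.1059] 172.0
```

Still 9.4°: that grip was too high, on the top edge. I'll regrip lower and turn the nose gently onto the cheek instead of pushing the tail.

```bash
python3 - <<'E'
from h import *
plan(*rd(-.059,-.0952),.0035,RY)
E
python3 -m crank '[[[-0.61,-0.25,1,0],[-0.61,-0.25,2.5,0],[-0.61,-0.25,3.7,0],[-0.61,-0.25,4,0],[-0.61,-0.25,4.05,0],[-0.61,-0.25,4.05,0]]]'
python3 - <<'E'
from h import *
plan(*rd(-.059,-.0952),.0035,RY)
E
```

```text
to [ 5.550e-01 -1.762e-01  3.500e-03 -8.000e+00] rows [-0.64 -0.1   4.09] turn -0.0 | now [ 0.5395 -0.1715  0.1059] 172.0
t: 34.98
eef_pos: [0.5551, -0.1799, 0.0062]
ee_rot: [3.142, 0.001, 3.002]
force: [0.5, 0.6, -0.2]
width: 0.0418
gripper_force: 0.0
to [ 5.550e-01 -1.762e-01  3.500e-03 -8.000e+00] rows [0.02 0.15 0.11] turn 0.0 | now [ 0.5551 -0.1799  0.0062] 172.0
```

```bash
python3 -m crank '[[[0,0.15,0.1,0],[0,0.15,0.1,0],[0,0.15,0.1,0]]]'
python3 -m crank '[[[0,0,0,0],[0,0,0,0],[0,0,0,0],[0,0,0,0]]]' 1 50
python3 -m crank '[[[-0.1,0.0,0,0],[-0.1,0,0,0],[-0.1,0,0,-0.1],[-0.1,0,0,-0.2],[-0.1,0,0,-0.2]]]'
python3 -m crank '[[[0,0.06,0,-0.1],[0,0.06,0,-0.1],[0,0.06,0,-0.1]]]'
```

```text
t: 35.35
eef_pos: [0.555, -0.1761, 0.0032]
ee_rot: [3.142, 0.001, 3.002]
force: [-0.6, 0.2, 0.1]
width: 0.0419
gripper_force: 0.0
t: 35.85
eef_pos: [0.5549, -0.1762, 0.0029]
ee_rot: [-3.142, 0.0, 3.002]
force: [0.0, 1.0, 1.2]
width: 0.0249
gripper_force: 50.0
t: 36.48
eef_pos: [0.555, -0.1766, 0.0028]
ee_rot: [-3.141, -0.004, 3.019]
force: [-8.6, 1.2, 9.3]
width: 0.0253
gripper_force: 50.1
t: 36.85
eef_pos: [0.555, -0.1761, 0.0028]
ee_rot: [-3.14, -0.004, 3.027]
force: [-5.5, -5.8, 6.8]
width: 0.0252
gripper_force: 50.2
```

```bash
python3 -m crank '[[[0.04,0,0,0.1],[0.04,0,0,0.15],[0.04,0,0,0.15]]]'
python3 -m crank '[[[0,0,0,0],[0,0,0,0],[0,0,0,0],[0,0,-0.5,0],[0.4,0,-2,0],[0.7,0,-4,0],[0.7,0,-4,0],[0.7,0,-4,0]]]' 0.52
python3 - <<'E'
from h import *
c=rd(-.04,-.095);edges(*c,RY,-.038,-.003)
o,im=wortho(.0115,*rd(-.035,-.09),half=.04,s=12000);save('w7',cv2.resize(o,(600,600),interpolation=3))
for x,y in((.032,-.0625),):plan(*rd(x,y),.09,RY)
E
```

```text
t: 37.22
eef_pos: [0.555, -0.176, 0.0028]
ee_rot: [-3.14, -0.002, 3.014]
force: [-3.5, -6.6, 4.6]
width: 0.0251
gripper_force: 50.0
t: 38.22
eef_pos: [0.5392, -0.1725, 0.1035]
ee_rot: [3.141, 0.001, 3.015]
force: [0.6, 0.3, -0.2]
width: 0.0417
gripper_force: 0.0
edges(mm at x=0, yaw, used) [[-13.58, -8.61, 1.0], [12.61, -8.14, 1.0]] mid -0.48 width 26.19 yaw -8.37
to [ 0.6496 -0.1564  0.09   -8.    ] rows [-4.33  1.2   0.48] turn 0.15 | now [ 0.5386 -0.1726  0.1022] 172.7
```

View pics/w7.png

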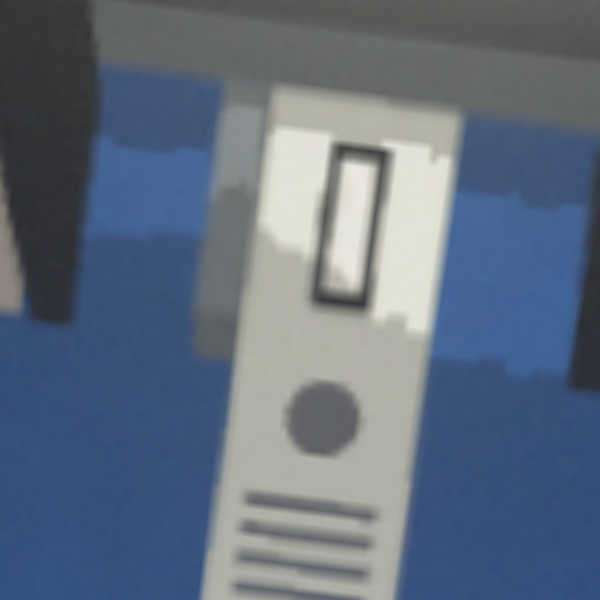

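Bay 3's cassette now lies parallel to the ledge and flush with its cheek. Next is the button.

```bash
python3 - <<'E'
from h import *
a=np.radians(RY);R=np.array([[np.cos(a),-np.sin(a)],[np.sin(a),np.cos(a)]])
for n,f in(('scene','s.npz'),('side','s2.npz')):
    D=np.load(f);P=world(n,D['d']);l=(P[...,:2]-RO)@R
    near=np.hypot(l[...,0]-.032,l[...,1]+.0615)<.03
    for lo,hi in((.05,.056),(.056,.062),(.062,.066),(.066,.075)):
        k=near&(P[...,2]>lo)&(P[...,2]<hi);q=l[k]
        print(n,lo,k.sum(),(q.min(0)+q.max(0))/2 if len(q) else '',q.max(0)-q.min(0) if len(q) else '')
    k=near&(P[...,2]>.05);print(np.histogram(P[k][:,2],np.arange(.05,.074,.002)))
plan(*rd(.032,-.0625),.1,RY)
E
```

```text
scene 0.05 37 [ 0.03609546 -0.05745833] [0.04239327 0.02224278]
scene 0.056 75 [ 0.03609927 -0.06520767] [0.04226202 0.03676671]
scene 0.062 18 [ 0.03746879 -0.06749304] [0.02403059 0.02944058]
scene 0.066 49 [ 0.03624665 -0.06639132] [0.02451805 0.02605689]
(array([11, 10, 16, 40, 25, 10,  8, 10, 30, 19,  0]), array([0.05 , 0.052, 0.054, 0.056, 0.058, 0.06 , 0.062, 0.064, 0.066,
       0.068, 0.07 , 0.072]))
side 0.05 31 [ 0.03462509 -0.06775197] [0.04392539 0.03967566]
side 0.056 54 [ 0.03166381 -0.06739517] [0.04398113 0.04138438]
side 0.062 10 [ 0.03454158 -0.06234967] [0.0286546 0.021414 ]
side 0.066 44 [ 0.03207664 -0.06814982] [0.02686308 0.02620553]
(array([ 6,  8, 17, 14, 26, 14,  5,  5, 20, 18,  4]), array([0.05 , 0.052, 0.054, 0.056, 0.058, 0.06 , 0.062, 0.064, 0.066,
       0.068, 0.07 , 0.072]))
to [ 0.6496 -0.1564  0.1    -8.    ] rows [-4.32  1.2   0.08] turn 0.15 | now [ 0.5386 -0.1726  0.1022] 172.7
```

```bash
python3 -m crank '[[[-1,0.3,-0.3,0],[-2,0.5,-0.3,0.15],[-3.2,0.8,-0.3,0.15],[-4.3,1,-0.2,0.15],[-4.4,1.02,0,0.15],[-4.4,1.02,0.5,0.15],[-4.4,1.02,0.8,0.15],[-4.4,1.02,0.8,0.15]]]' 1 20
python3 - <<'E'
from h import *
plan(*rd(.034,-.067),.070,RY);plan(*rd(.034,-.067),.062,RY)
E
```

```text
t: 39.33
eef_pos: [0.6503, -0.1614, 0.0819]
ee_rot: [-3.141, -0.002, 3.002]
force: [0.1, 0.5, 0.1]
width: 0.0
gripper_force: 0.0
to [ 0.651  -0.1612  0.07   -8.    ] rows [-0.03  0.01  0.47] turn -0.0 | now [ 0.6503 -0.1614  0.0819] 172.0
to [ 0.651  -0.1612  0.062  -8.    ] rows [-0.03  0.01  0.79] turn -0.0 | now [ 0.6503 -0.1614  0.0819] 172.0
```

```bash
python3 -m crank '[[[0,0,0.4,0],[0,0,0.55,0],[0,0,0.65,0],[0,0,0.65,0]]]'
python3 -m crank '[[[0,0,0.08,0],[0,0,0.12,0],[0,0,0.16,0],[0,0,0.16,0]]]'
python3 -m crank '[[[0,0,0.04,0],[0,0,0.08,0],[0,0,0.08,0]]]'
```

```text
t: 39.83
eef_pos: [0.6513, -0.1613, 0.0667]
ee_rot: [-3.141, -0.0, 3.002]
force: [-1.2, 0.9, 2.5]
width: 0.0003
gripper_force: 1.2
t: 40.33
eef_pos: [0.6515, -0.1613, 0.0627]
ee_rot: [-3.142, 0.0, 3.002]
force: [-2.1, -0.5, 5.2]
width: 0.0005
gripper_force: 2.3
t: 40.7
eef_pos: [0.6516, -0.1614, 0.0622]
ee_rot: [-3.141, 0.001, 3.002]
force: [-5.9, 2.1, 14.8]
width: 0.0005
gripper_force: 7.2
```

Button bottomed (6 mm, 15 N). Let it up and check the cassettes on the way.

```bash
python3 -m crank '[[[0,0,-0.5,0],[0,0,-1.5,0],[1.5,-0.5,-1.7,0],[3,-0.9,-1.7,0],[4,-1.05,-1.7,0],[4,-1.05,-1.7,0]]]' 0.52
python3 - <<'E'
from h import *
c=rd(-.04,-.095);edges(*c,RY,-.038,-.003)
plan(*rd(-.061,-.095),.0035,RY)
E
```

```text
t: 41.45
eef_pos: [0.5476, -0.1734, 0.1035]
ee_rot: [3.141, 0.0, 3.001]
force: [1.1, 0.4, -0.0]
width: 0.042
gripper_force: 0.0
edges(mm at x=0, yaw, used) [[-13.34, -8.19, 1.0], [12.4, -8.43, 1.0]] mid -0.47 width 25.74 yaw -8.31
to [ 5.530e-01 -1.757e-01  3.500e-03 -8.000e+00] rows [-0.17 -0.07  4.  ] turn -0.0 | now [ 0.5489 -0.1734  0.1036] 172.0
```

```bash
python3 -m crank '[[[-0.17,-0.07,1.3,0],[-0.17,-0.08,2.7,0],[-0.17,-0.08,3.6,0],[-0.17,-0.08,3.98,0],[-0.17,-0.08,3.98,0],[-0.17,-0.08,3.98,0]]]'
python3 -m crank '[[[0,0,0,0],[0,0,0,0],[0,0,0,0],[0,0,0,0]]]' 1 40
python3 -m crank '[[[0.3,0,-0.05,0],[0.8,0,-0.05,0],[1.3,0,-0.05,0],[1.6,0,-0.3,0],[1.7,0,-1.5,0],[1.7,0,-3.5,0],[1.7,0,-4.4,0],[1.7,0,-4.4,0]]]'
python3 - <<'E'
from h import *
for p in((.4968,.3237),):
  a=np.radians(2.6);plan(p[0]-.02*np.cos(a),p[1]-.02*np.sin(a),.1,2.6)
E
```

```text
t: 42.25
eef_pos: [0.5538, -0.1759, 0.0045]
ee_rot: [3.142, 0.002, 3.002]
force: [-0.7, -0.1, 0.4]
width: 0.042
gripper_force: 0.0
t: 42.75
eef_pos: [0.5531, -0.1759, 0.0042]
ee_rot: [3.142, 0.001, 3.002]
force: [-1.6, 1.3, 5.4]
width: 0.0247
gripper_force: 40.0
t: 43.75
eef_pos: [0.5118, -0.17, 0.1161]
ee_rot: [3.141, 0.005, 3.002]
force: [-0.3, -0.3, -0.6]
width: 0.0252
gripper_force: 40.0
to [0.4768 0.3228 0.1    2.6   ] rows [ 4.13 19.33  0.64] turn -2.12 | now [ 0.5118 -0.17    0.1161] 172.0
```

```bash
python3 -m crank '[[[0.5,2,0,-0.2],[0.9,4,0,-0.4],[1.4,6.4,0,-0.7],[1.9,8.8,0,-1],[2.4,11.2,0,-1.3],[2.9,13.6,0,-1.5],[3.4,16,0,-1.8],[3.9,18.2,0,-2],[4.13,19.33,0,-2.12],[4.13,19.33,0,-2.12],[4.13,19.33,0,-2.12],[4.13,19.33,0,-2.12]]]'
cat >> h.py <<'E'
def tray(px,py,name=None):
    "outline lines (z .004) near place, in wrist view"
    o,im=wortho(.004,px,py,half=.08,s=5000);save(name,o[::2,::2][:,:]) if name else 0
E
python3 - <<'E'
from h import *
plan(.4968-.021,.3237-.001,.0085,2.6)
o,im=wortho(.004,.4968,.3237,half=.09,s=5000)
o2,_=wortho(.1164-.0035+.0085,.4968,.3237,im,half=.09,s=5000)
save('w8',np.hstack([cv2.resize(o,(400,400)),cv2.resize(o2,(400,400))]))
E
```

```text
t: 45.25
eef_pos: [0.4757, 0.3216, 0.1134]
ee_rot: [-3.141, -0.0, -3.098]
force: [-0.1, 0.1, 0.4]
width: 0.0251
gripper_force: 40.0
to [0.4758 0.3227 0.0085 2.6   ] rows [-0.01  0.05  4.2 ] turn -0.02 | now [0.4757 0.3216 0.1134] -177.5
```

View pics/w8.png

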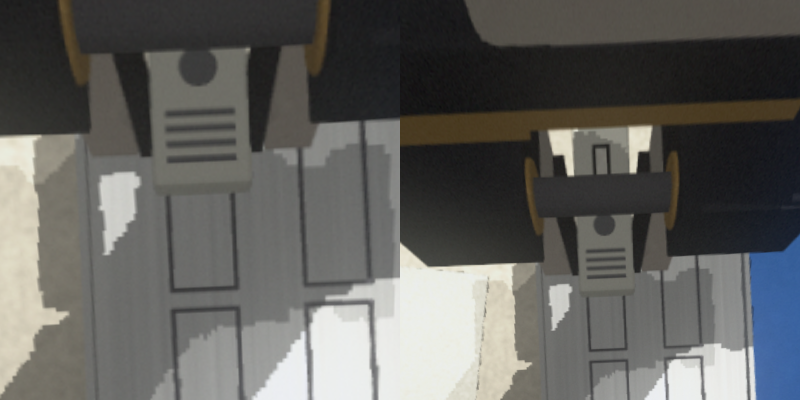

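Wrist view: the held cassette sits above the outline, whose tail line is at (204,291). That confirms the tray position to about 1 mm. Lower and release.

```bash
python3 -m crank '[[[-0.03,0.05,1,0],[-0.03,0.05,2,0],[-0.03,0.05,3,0],[-0.03,0.05,3.8,0],[-0.03,0.05,4.1,0],[-0.03,0.05,4.18,0],[-0.03,0.05,4.18,0]]]'
python3 -m crank '[[[0,0,0,0],[0,0,0,0],[0,0,0,0],[0.02,0,-0.5,0],[0.5,0,-2,0],[1,0,-4,0],[1,0,-4,0],[1,0,-4,0]]]' 0.6
cat >> h.py <<'E'
def traychk(px,py):
    o,im=wortho(.013,px,py,half=.1,s=4000);g=cv2.cvtColor(o,cv2.COLOR_RGB2GRAY)
    edges2(o,px,py,.013)
E
python3 - <<'E'
from h import *
o,im=wortho(.013,.4968,.3237,half=.09,s=5000)
o2,_=wortho(.004,.4968,.3237,im,half=.09,s=5000)
save('w9',np.hstack([cv2.resize(o,(400,400)),cv2.resize(o2,(400,400))]))
plan(*rd(-.061,.033),.11,RY)
E
```

```text
t: 46.18
eef_pos: [0.4768, 0.3243, 0.0097]
ee_rot: [3.141, 0.001, -3.096]
force: [0.8, -0.2, -1.2]
width: 0.0248
gripper_force: 40.0
t: 47.18
eef_pos: [0.4513, 0.3232, 0.1098]
ee_rot: [3.14, 0.001, -3.096]
force: [-0.0, -0.3, -1.0]
width: 0.0351
gripper_force: 0.0
to [ 0.5708 -0.0489  0.11   -8.    ] rows [ -4.11 -15.07  -0.04] turn 2.12 | now [0.4511 0.3228 0.1089] -177.4
```

View pics/w9.png

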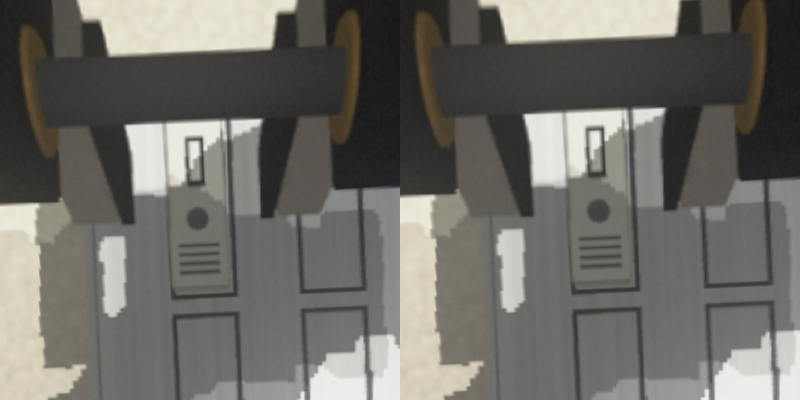

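The cassette is in its outline but about 2 mm too far +y (left line hidden, right gap visible at (234,290)). Regrip to centre it.

```bash
python3 -m crank '[[[-1,0,0.5,0],[-1,-0.03,2,0],[-1,-0.05,3.3,0],[-1,-0.05,3.9,0],[-1,-0.05,4,0],[-1,-0.05,4,0],[-1,-0.05,4,0]]]'
python3 - <<'E'
from h import *
plan(.4763,.3225,.0085,2.6)
E
```

```text
t: 48.1
eef_pos: [0.4769, 0.3236, 0.0102]
ee_rot: [3.14, 0.001, -3.096]
force: [-0.5, 0.3, -0.6]
width: 0.0348
gripper_force: 0.0
to [0.4763 0.3225 0.0085 2.6   ] rows [ 0.03 -0.04  0.07] turn 0.0 | now [0.4769 0.3236 0.0102] -177.4
```

```bash
python3 -m crank '[[[0,-0.06,0.07,0],[0,-0.06,0.07,0],[0,-0.06,0.07,0]]]'
python3 -m crank '[[[0,0,0,0],[0,0,0,0],[0,0,0,0],[0,0,0,0],[-0.04,0,0,0],[-0.04,0,0,0]]]' 1 10
python3 -m crank '[[[0,0,0,0],[0,0,0,0],[0,0,0,0],[0.02,0,-0.5,0],[0.5,0,-2,0],[1,0,-4,0],[1,0,-4,0],[1,0,-4,0]]]' 0.6
cat >> h.py <<'E'
def tcheck(px,py,yaw=2.6,n=None):
    "offset of cassette from outline tail end, using edge profiles in the wrist view: prints positions"
    st=arm.get_state();im,_=arm.grab_frame('wrist');a=np.radians(yaw);res={}
    for z in(.013,.004):
        o,_=wortho(z,px,py,im,half=.1,s=4000);g=cv2.cvtColor(o,cv2.COLOR_RGB2GRAY)
        l,b=np.mgrid[.06:-.06:-.0005,.03:-.03:-.0005]
        X=px+np.cos(a)*l-np.sin(a)*b;Y=py+np.sin(a)*l+np.cos(a)*b
        res[z]=cv2.remap(o,((py+.1-Y)*4000).astype('f4'),((px+.1-X)*4000).astype('f4'),1)
    # each half-mm pixel scaled x2.5, local frame of the place, ticks at the outline (z .004) and at the true cassette edge (z .013)
    out=[]
    for z,w,h in((.013,.013,.040),(.004,.0155,.0425)):
        q=cv2.resize(res[z],None,fx=3,fy=2.5,interpolation=cv2.INTER_CUBIC)
        cv2.rectangle(q,(int((.03-w)*6000),int((.06-h)*5000)),(int((.03+w)*6000),int((.06+h)*5000)),(255,0,0),1);out.append(q)
    save(n,np.hstack(out))
E
python3 - <<'E'
from h import *
tcheck(.4975,.3237,n='w10')
plan(*rd(-.061,.033),.11,RY)
E
```

```text
t: 48.48
eef_pos: [0.4766, 0.3215, 0.0075]
ee_rot: [3.141, 0.0, -3.096]
force: [0.8, 0.8, 0.4]
width: 0.0349
gripper_force: 0.0
t: 49.22
eef_pos: [0.4774, 0.3214, 0.0074]
ee_rot: [-3.141, -0.0, -3.096]
force: [-1.1, 0.6, 2.8]
width: 0.026
gripper_force: 9.9
t: 50.22
eef_pos: [0.4524, 0.3205, 0.108]
ee_rot: [3.14, 0.001, -3.096]
force: [0.1, -0.3, 0.4]
width: 0.0353
gripper_force: 0.0
to [ 0.5708 -0.0489  0.11   -8.    ] rows [ -4.07 -14.96  -0.11] turn 2.12 | now [0.4523 0.3201 0.1072] -177.4
```

View pics/w10.png

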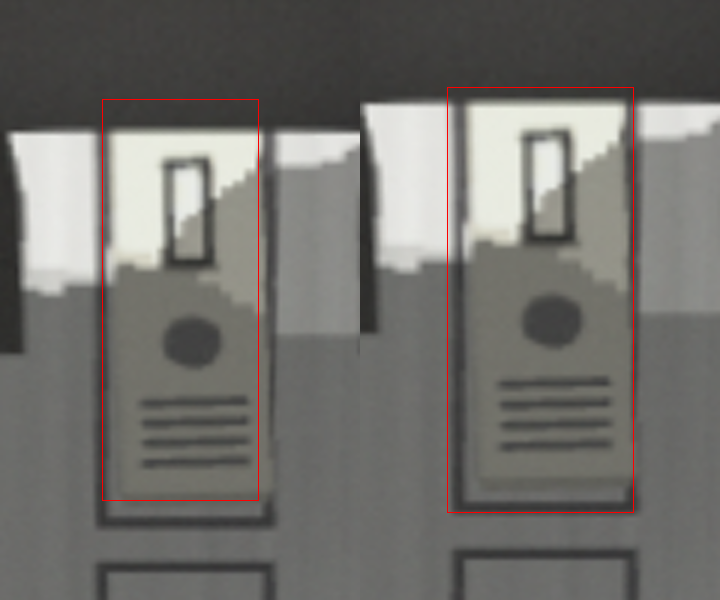

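Close-up: the cassette's edges lie inside the outline, about 1.3 mm off sideways, and the tail gap is right. I accept that, and the release height TCP y≈.3225 is confirmed. Now the bay 1 cassette.

```bash
python3 -m crank '[[[-0.5,-2,-0.1,0.3],[-1,-4,-0.1,0.6],[-1.6,-6.4,-0.1,0.9],[-2.3,-8.8,-0.1,1.3],[-3,-11.2,-0.1,1.7],[-3.7,-13.4,-0.1,2],[-4.07,-14.96,-0.1,2.12],[-4.07,-14.96,-0.1,2.12],[-4.07,-14.96,-0.1,2.12],[-4.07,-14.96,-0.1,2.12]]]' 0.52
python3 - <<'E'
from h import *
c=rd(-.04,.033);edges(*c,RY,-.038,-.003)
plan(*rd(-.061,.033),.0035,RY)
E
```

```text
t: 51.52
eef_pos: [0.5707, -0.0479, 0.1094]
ee_rot: [-3.141, -0.001, 3.003]
force: [-0.0, 0.6, 0.3]
width: 0.0418
gripper_force: 0.0
edges(mm at x=0, yaw, used) [[-13.28, -8.22, 1.0], [12.81, -7.88, 1.0]] mid -0.24 width 26.09 yaw -8.05
to [ 5.708e-01 -4.890e-02  3.500e-03 -8.000e+00] rows [-0.01 -0.05  4.24] turn 0.02 | now [ 0.5709 -0.0477  0.1096] 172.1
```

```bash
python3 -m crank '[[[0,-0.05,1.3,0],[0,-0.05,2.7,0],[0,-0.05,3.7,0],[0,-0.05,4.15,0],[0,-0.05,4.22,0],[0,-0.05,4.22,0]]]'
python3 -m crank '[[[0,0,0,0],[0,0,0,0],[0,0,0,0],[0,0,0,0]]]' 1 40
python3 -m crank '[[[0.3,0,-0.05,0],[0.8,0,-0.05,0],[1.3,0,-0.05,0],[1.6,0,-0.3,0],[1.7,0,-1.5,0],[1.7,0,-3.5,0],[1.7,0,-4.4,0],[1.7,0,-4.4,0]]]'
python3 - <<'E'
from h import *
a=np.radians(2.6);d=.021
plan(.5003-d*np.cos(a),.2637-d*np.sin(a),.1,2.6)
E
```

```text
t: 52.32
eef_pos: [0.5716, -0.0495, 0.0052]
ee_rot: [3.141, 0.001, 3.003]
force: [0.1, 0.0, 0.4]
width: 0.0421
gripper_force: 0.0
t: 52.82
eef_pos: [0.5713, -0.0498, 0.0049]
ee_rot: [3.141, 0.001, 3.002]
force: [-1.8, 1.2, 5.9]
width: 0.025
gripper_force: 40.0
t: 53.82
eef_pos: [0.53, -0.0436, 0.1168]
ee_rot: [3.14, 0.005, 3.002]
force: [-0.5, 0.1, -0.5]
width: 0.0251
gripper_force: 40.0
to [0.4793 0.2627 0.1    2.6   ] rows [ 3.71 11.85  0.68] turn -2.12 | now [ 0.53   -0.0436  0.1168] 172.0
```

```bash
python3 -m crank '[[[0.6,2,0,-0.4],[1.2,4,0,-0.8],[1.9,6.2,0,-1.2],[2.6,8.4,0,-1.6],[3.3,10.6,0,-2],[3.7,11.85,0,-2.12],[3.7,11.85,0,-2.12],[3.7,11.85,0,-2.12]]]'
python3 - <<'E'
from h import *
a=np.radians(2.6);d=.0205
plan(.5003-d*np.cos(a),.2637-d*np.sin(a),.01,2.6)
E
```

```text
t: 54.82
eef_pos: [0.4778, 0.2617, 0.1135]
ee_rot: [-3.14, -0.001, -3.096]
force: [0.3, -0.4, -1.0]
width: 0.0248
gripper_force: 40.0
to [0.4798 0.2628 0.01   2.6   ] rows [-0.09  0.04  4.14] turn 0.0 | now [0.4778 0.2617 0.1135] -177.4
```

```bash
python3 -m crank '[[[-0.09,0.04,1.2,0],[-0.09,0.04,2.4,0],[-0.09,0.04,3.4,0],[-0.09,0.04,3.9,0],[-0.09,0.04,4.02,0],[-0.09,0.04,4.02,0],[-0.09,0.04,4.02,0]]]'
python3 - <<'E'
from h import *
a=np.radians(2.6);d=.0205
plan(.5003-d*np.cos(a),.2637-d*np.sin(a),.009,2.6)
E
```

```text
t: 55.7
eef_pos: [0.4812, 0.2638, 0.0147]
ee_rot: [3.141, 0.001, -3.096]
force: [-0.0, 0.5, -1.5]
width: 0.025
gripper_force: 40.0
to [0.4798 0.2628 0.009  2.6   ] rows [ 0.06 -0.04  0.23] turn -0.0 | now [0.4812 0.2638 0.0147] -177.4
```

```bash
python3 -m crank '[[[0.05,-0.04,0.1,0],[0.05,-0.04,0.2,0],[0.05,-0.04,0.2,0],[0.05,-0.04,0.2,0]]]'
python3 -m crank '[[[0,0,0,0],[0,0,0,0],[0,0,0,0],[0.02,0,-0.5,0],[0.5,0,-2,0],[1,0,-4,0],[1,0,-4,0],[1,0,-4,0]]]' 0.6
cat >> h.py <<'E'
def tnum(px,py,yaw=2.6):
    "numeric: cassette top edges (z .013) and outline lines (z .004), local mm, near the tail half"
    im,_=arm.grab_frame('wrist');a=np.radians(yaw)
    for z in(.013,.004):
        o,_=wortho(z,px,py,im,half=.1,s=4000);g=cv2.cvtColor(o,cv2.COLOR_RGB2GRAY)
        l,b=np.mgrid[.01:-.055:-.0005,.022:-.022:-.0005]
        X=px+np.cos(a)*l-np.sin(a)*b;Y=py+np.sin(a)*l+np.cos(a)*b
        q=cv2.remap(g,((py+.1-Y)*4000).astype('f4'),((px+.1-X)*4000).astype('f4'),1)
        for nm,r in(('l -35..-25',slice(70,90)),('l -20..-10',slice(40,60)),('l -5..5',slice(10,30))):
            p=np.median(q[r],0);print(z,nm,'b22..-22/mm',' '.join('%d'%v for v in p[::2]))
        p=np.median(q[:,36:52],1);print(z,'along l -35..-55',' '.join('%d'%v for v in p[90:130]))
E
python3 - <<'E'
from h import *
tnum(.5003,.2637)
plan(*rd(-.061,.097),.11,RY)
E
```

```text
t: 56.2
eef_pos: [0.4795, 0.2624, 0.009]
ee_rot: [3.142, 0.0, -3.096]
force: [-1.5, -0.0, 3.6]
width: 0.0249
gripper_force: 40.0
t: 57.2
eef_pos: [0.4545, 0.2613, 0.1096]
ee_rot: [3.14, 0.001, -3.096]
force: [0.4, 0.0, -1.1]
width: 0.0348
gripper_force: 0.0
0.013 l -35..-25 b22..-22/mm 108 107 107 107 105 107 109 104 72 67 95 107 112 113 107 97 95 95 95 96 95 93 94 93 95 95 93 95 94 94 93 93 100 111 112 109 76 59 100 104 105 106 107 104
0.013 l -20..-10 b22..-22/mm 109 108 107 107 106 107 109 99 73 70 91 107 113 113 113 113 113 113 112 106 90 79 74 71 72 73 90 108 111 112 112 112 112 112 112 109 78 64 95 103 106 107 106 104
0.013 l -5..5 b22..-22/mm 111 109 109 109 110 109 111 103 75 67 94 108 113 113 114 114 114 113 113 113 113 113 113 113 112 113 112 113 123 141 141 142 144 146 144 131 88 72 108 137 137 139 139 136
0.013 along l -35..-55 74 88 107 113 112 112 112 112 112 112 110 104 98 96 95 95 90 74 64 58 62 75 89 102 106 106 106 107 107 107 107 107 106 100 85 72 59 60 66 85
0.004 l -35..-25 b22..-22/mm 108 107 107 105 106 108 110 85 59 85 102 110 112 111 107 103 101 102 103 105 104 103 103 103 104 103 103 104 101 100 101 101 101 108 111 111 93 65 81 103 105 106 106 106
0.004 l -20..-10 b22..-22/mm 108 107 106 106 106 108 109 86 63 78 100 110 113 113 113 112 112 112 112 112 108 106 105 105 104 103 108 110 111 112 112 112 112 112 112 112 99 63 75 103 104 105 107 105
0.004 l -5..5 b22..-22/mm 108 107 107 107 107 108 105 89 68 77 100 110 113 114 113 113 113 113 113 112 112 112 113 112 112 112 111 112 112 112 112 113 113 113 113 119 103 65 82 132 136 138 139 139
0.004 along l -35..-55 112 112 112 111 109 103 98 96 95 95 90 75 64 58 61 73 86 99 106 106 106 107 107 107 107 107 106 105 94 80 68 57 61 69 89 107 108 108 108 108
to [ 0.5797  0.0144  0.11   -8.    ] rows [ -4.57 -10.08  -0.05] turn 2.12 | now [0.4543 0.2609 0.1088] -177.4
```

Second placement is centred to about 0.2 mm sideways and 1.5 mm lengthwise. Now the last one, in bay 0.

```bash
python3 -m crank '[[[-0.8,-1.8,0,0.4],[-1.7,-3.7,0,0.8],[-2.6,-5.7,0,1.2],[-3.5,-7.7,0,1.7],[-4.3,-9.5,0,2.12],[-4.57,-10.08,0,2.12],[-4.57,-10.08,0,2.12],[-4.57,-10.08,0,2.12]]]' 0.52
python3 - <<'E'
from h import *
c=rd(-.04,.097);edges(*c,RY,-.038,-.003)
plan(*rd(-.061,.097),.0035,RY)
E
```

```text
t: 58.25
eef_pos: [0.5795, 0.0152, 0.1082]
ee_rot: [-3.141, -0.001, 3.002]
force: [-0.3, 0.4, 0.0]
width: 0.0421
gripper_force: 0.0
edges(mm at x=0, yaw, used) [[-13.34, -8.39, 1.0], [12.65, -8.61, 1.0]] mid -0.35 width 25.99 yaw -8.50
to [ 5.797e-01  1.440e-02  3.500e-03 -8.000e+00] rows [-0.02 -0.04  4.2 ] turn 0.01 | now [0.5796 0.0154 0.1085] 172.1
```

```bash
python3 -m crank '[[[0,-0.05,1.3,0],[0,-0.05,2.7,0],[0,-0.05,3.7,0],[0,-0.05,4.1,0],[0,-0.05,4.18,0],[0,-0.05,4.18,0]]]'
python3 -m crank '[[[0,0,0,0],[0,0,0,0],[0,0,0,0],[0,0,0,0]]]' 1 40
python3 -m crank '[[[0.3,0,-0.05,0],[0.8,0,-0.05,0],[1.3,0,-0.05,0],[1.6,0,-0.3,0],[1.7,0,-1.5,0],[1.7,0,-3.5,0],[1.7,0,-4.4,0],[1.7,0,-4.4,0]]]'
python3 - <<'E'
from h import *
plan(.389,.2584,.1,2.6)
E
```

```text
t: 59.05
eef_pos: [0.5805, 0.0139, 0.0052]
ee_rot: [3.141, 0.001, 3.003]
force: [-0.2, 0.0, 0.4]
width: 0.042
gripper_force: 0.0
t: 59.55
eef_pos: [0.5803, 0.0135, 0.0049]
ee_rot: [3.141, 0.001, 3.002]
force: [-1.3, 1.2, 6.8]
width: 0.0248
gripper_force: 40.0
t: 60.55
eef_pos: [0.5388, 0.0198, 0.1168]
ee_rot: [3.139, 0.004, 3.002]
force: [-0.4, -0.1, -0.4]
width: 0.0248
gripper_force: 40.0
to [0.389  0.2584 0.1    2.6   ] rows [7.26 8.62 0.66] turn -2.12 | now [0.5388 0.0198 0.1168] 172.0
```

```bash
python3 -m crank '[[[1,1.2,0,-0.4],[2.2,2.6,0,-0.8],[3.6,4.3,0,-1.2],[5,6,0,-1.6],[6.3,7.5,0,-2],[7.2,8.55,0,-2.12],[7.26,8.62,0,-2.12],[7.26,8.62,0,-2.12],[7.26,8.62,2,-2.12],[7.26,8.62,3.5,-2.12],[7.26,8.62,4,-2.12],[7.26,8.62,4,-2.12]]]'
python3 - <<'E'
from h import *
plan(.389,.2584,.009,2.6)
E
```

```text
t: 62.05
eef_pos: [0.3883, 0.2571, 0.014]
ee_rot: [-3.14, -0.001, -3.097]
force: [0.6, -0.1, -0.3]
width: 0.0245
gripper_force: 40.0
to [0.389  0.2584 0.009  2.6   ] rows [-0.03  0.05  0.2 ] turn -0.01 | now [0.3883 0.2571 0.014 ] -177.5
```

```bash
python3 -m crank '[[[-0.03,0.05,0.1,0],[-0.03,0.05,0.18,0],[-0.03,0.05,0.18,0],[-0.03,0.05,0.18,0]]]'
python3 -m crank '[[[0,0,0,0],[0,0,0,0],[0,0,0,0],[0.02,0,-0.5,0],[0.2,0,-2,0],[0.2,0,-4,0],[0.2,0,-4,0],[0.2,0,-4,0]]]' 0.6
python3 - <<'E'
from h import *
tnum(.4087,.2598)
E
```

```text
t: 62.55
eef_pos: [0.3889, 0.2594, 0.0102]
ee_rot: [3.141, 0.0, -3.096]
force: [0.1, -0.2, -0.7]
width: 0.0249
gripper_force: 40.0
t: 63.55
eef_pos: [0.3836, 0.259, 0.1104]
ee_rot: [3.14, 0.0, -3.096]
force: [-0.4, -0.4, 0.2]
width: 0.0352
gripper_force: 0.0
0.013 l -35..-25 b22..-22/mm 110 110 110 109 108 109 110 106 77 66 99 113 114 109 93 89 89 90 90 89 90 90 89 90 89 88 88 86 86 88 88 94 112 114 110 102 66 55 91 106 108 108 108 108
0.013 l -20..-10 b22..-22/mm 111 110 110 109 108 108 111 113 76 64 103 113 113 113 113 113 113 113 111 108 104 98 90 92 100 109 111 112 112 112 113 113 112 112 111 100 71 55 93 107 107 108 108 107
0.013 l -5..5 b22..-22/mm 111 111 110 109 107 108 112 109 80 76 107 113 114 114 113 113 114 113 113 113 113 113 113 113 113 113 113 113 113 113 112 113 112 112 109 97 72 61 87 105 107 107 107 107
0.013 along l -35..-55 113 113 113 113 113 113 113 112 111 108 101 95 97 101 106 99 83 69 57 62 73 95 110 110 110 110 110 110 110 110 110 110 111 110 111 111 110 109 109 109
0.004 l -35..-25 b22..-22/mm 110 110 109 108 108 109 110 96 64 76 106 113 114 109 104 104 104 103 103 103 104 103 104 104 103 102 103 103 103 101 102 104 112 113 112 106 84 58 74 99 107 109 109 109
0.004 l -20..-10 b22..-22/mm 110 110 109 109 108 109 112 98 65 80 108 113 113 112 112 113 113 113 111 110 109 107 104 106 109 110 111 112 113 112 112 112 112 112 113 107 89 58 69 103 107 108 108 108
0.004 l -5..5 b22..-22/mm 110 110 110 108 108 110 113 93 68 91 111 113 114 113 113 114 114 113 113 113 113 113 113 112 113 113 113 113 113 113 113 113 112 112 111 105 85 58 66 102 106 107 107 107
0.004 along l -35..-55 113 112 112 111 109 103 96 96 99 104 105 91 76 63 58 66 81 102 110 110 110 110 110 110 110 110 110 110 110 111 111 111 110 110 109 109 109 108 108 106
```

```bash
python3 -m crank '[[[-1,-2,-1.5,0],[-2.5,-4,-3,0],[-3.5,-6,-4,0],[-4,-8.4,-4,0],[-4,-10,-4,0],[-4,-10,-4,0],[-4,-10,-4,0]]]'
python3 - <<'E'
from h import *
for n in('side','scene'):
    arm.grab_frame(n)
    for r in arm.trace('cas0',n):
        if r['score']<.3: continue
        o=ortho(n,(r['mask']*255).astype('u1'),.013,y1=.5);print(n,round(r['score'],2));rects(o,o>127,y1=.5,amin=500)
E
```

```text
t: 64.47
eef_pos: [0.4946, 0.0135, 0.2089]
ee_rot: [-3.141, -0.002, -3.097]
force: [-0.2, 0.2, 0.1]
width: 0.0349
gripper_force: 0.0
side 0.95
x 0.4065 y 0.2632 long 82.9 short 32.5 yaw 1.3 area 2327
side 0.91
x 0.4958 y 0.2655 long 85.0 short 33.0 yaw 2.6 area 2432
side 0.8
x 0.4975 y 0.3260 long 83.0 short 34.0 yaw 0.0 area 2424
side 0.71
x 0.3245 y -0.1215 long 89.0 short 31.0 yaw -90.0 area 2370
side 0.5
x 0.3771 y -0.3467 long 86.0 short 37.8 yaw 46.8 area 2616
scene 0.88
x 0.4138 y 0.2635 long 89.0 short 30.1 yaw 4.1 area 2285
scene 0.75
x 0.5031 y 0.3264 long 85.8 short 30.2 yaw 5.0 area 2272
scene 0.7
x 0.5046 y 0.2666 long 86.7 short 32.3 yaw 2.7 area 2410
scene 0.63
x 0.3394 y -0.1169 long 96.6 short 43.2 yaw 87.7 area 3272
scene 0.5
x 0.3935 y -0.3396 long 82.7 short 26.1 yaw 49.1 area 1764
```

```bash
python3 -c "
from station import arm
print(arm.job_done())"
```

```text
the job is handed in; nothing more can be done
None
```

I've handed the job in: I slid three cassettes home, pressed and released the read button, then laid each in its own tray outline, about 1–1.5 mm off centre at worst. They looked home in the wrist-camera views, but I didn't check bays 0 and 1 again right before the press.

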